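# Isolate the bench sander and jack up its front edge

## Robot

A 6-joint arm with a two-finger parallel gripper is mounted at the origin on the work surface. World frame = base frame: x ahead of the robot, y to its left, z up, the work surface at z = 0. Lengths are in m, angles in degrees, forces in N, time in s.
With the tool pointing down it reaches from about 0.3 to 0.75 m from the base axis. Payload 8.5 kg.
Tool frame: the origin (TCP) lies midway between the tips of the shut fingers; the grasp point (between the pads) lies 19 mm behind it; y points along the fingers, z is the direction in which the jaws open and shut, and the axes are right-handed (so a half turn about y gives the same grasp; the last joint's range is limited). The gripper opens to 85 mm and grips with 20 to 120 N. Pads are 22 mm wide; open, the fingers measure 114 mm over their backs; the gripper's body (76 mm by 85 mm) begins 54 mm behind the grasp point. The pads swing forward as they close: fully open they stand 13 mm farther back than shut.
Start: joints at [60.086, 21.807, 74.336, -0, 83.858, -12.336], TCP at [0.166, 0.524, 0.231] pointing down, gripper open.
Joint ranges: [-178.18, 178.18], [-50.72, 133.34], [12.68, 142.11], [-81.47, 261.47], [9.98, 163.14], [-165.26, 165.26]. Speed limits (degrees/s): [136.94, 136.94, 180, 180, 180, 180].

## Interface

Orientations are given as a 3x3 rotation matrix whose columns are the frame's x, y, z axes.
In Python, from rig import status, imaging, job gives the robot as it stands. The module is installed in compiled form; this text tells all that it offers.
- The arm moves only by the tool jog_arm, never from a script. Its argument "rows" is a list of rows, each an object of numbers: "hand": the opening, from 0 (shut) to 1 (fully open); "dx", "dy", "dz": the shift along the tool's x, y, z in cm; "ax", "ay", "az": the turn, a rotation vector about the tool's x, y, z in degrees. In form: [{"hand": .., "dx": .., "dy": .., "dz": .., "ax": .., "ay": .., "az": ..}, ...]. A call has exactly 5 rows; each row shifts and turns the commanded pose from where the row before left it, along the tool's axes as they then stand; what a row does not reach is not made up. A row lasts 1/12 s, in which the tool goes at most 41.7 mm and 7.16 degrees, less where a joint would pass 70% of its speed; a pose out of reach is approached as far as the arm can. A call is refused whole if a number of a shift passes 4.17 or a number of a turn 7.16, either way. A call with a gripper value outside its range is refused whole. The fingers move at their own pace and stop on an object; "newtons" is the grip in N (left out, the last holds). Time passes only in rows, so rows that do not move let the fingers close, or fill a call up. It gives the time, the measured TCP pose, the force and the opening at its end, in the units of the state.
- status.observe(): the state, without advancing time (a new reading comes with each control period).
- imaging.get_image(name): name is "side" or "top" or "wrist"; returns the picture (420x560x3 uint8, red, green, blue); there is no depth.
- imaging.camera_model(name): a dict with "K" (3x3 intrinsics, pixels), "position" and "rotation" of the camera in the world; the wrist camera has in their place "tool_from_camera" (4x4, takes a point from camera to tool coordinates, whose origin is the TCP and whose axes are the tool frame's). Camera axes: x right, y down, z forward; pixel columns grow to the right and rows downward; lengths in m; the calibration is good to about 2 mm. A picture is of the moment at which its call begins: read the wrist's pose just before it. camera_model takes no time and is no camera call.
- job.close_job(): hands the job in, once; it reports no verdict.
The state is a dict: "time_s": time; "q": joint angles; "qvel": joint speeds; "joint_efforts": joint torques, N m; "position": TCP position; "tool_rot": TCP orientation; "ft_force": force on the tool from outside, world axes, zero at the start; "wrist_torque": the same for the moment, N m; "grip_width": finger opening in m.
Only numpy, scipy, OpenCV 4.12 (cv2) and the standard library are available. Lean on these libraries where they do the work, as an engineer would, in place of code of your own. Each camera call takes 0.05 s, during which the arm holds its last target.

## Task

Make the belt sander dead: pull the isolator key out of its box and set it down on the bench, well clear of the box. Then stand the lever jack with its saddle centred under the sander's marked lift point (the round-ended lug with the raised ring) and give the handle a trial stroke, fully down and fully up again. Press it fully down once more and finish while still holding it down, so that the jack alone carries the raised sander; leave the other things on the bench alone.

Things in the scene. Friction and masses are not known exactly. Their poses are not given: they have to be found in the camera images.
- isolator: Grey plastic isolator box fixed to the bench, 80 x 80 mm, 55 mm high, with one square hole (26 x 26 mm, 30 mm deep, its floor 25 mm above the bench) in the middle of its top. Origin: centre of its underside, on the bench; z up, x and y parallel to its sides.
- key: Black isolator key, loose, 70 g: square plug 24 x 24 mm, 38 mm tall, topped by a grip plate 16 mm thick (its x), 40 mm wide (its y), 38 to 76 mm above the foot. Origin: centre of the foot, z up. Starts upright, plugged in to the hole's floor, aligned with the isolator. A sprung ball in the hole wall holds it: pulling takes about 5 to 10 N over the first 10 mm. It can stand on its foot.
- jack: Loose bare steel lever jack, 0.85 kg. Origin: on its underside below the pump block; z up; +x to the saddle end. Base plate 8 mm thick, x -155 to +105, y -40 to +40 mm. Pump block to carry it by: 40 (x) by 30 mm (y) at x = y = 0, top 92 mm up, grip across the 30 mm. Saddle at x = +75 mm. Handle goes to -x, hinged in the block at z = 60 mm. Centre of mass near x = -15 mm.
- saddle_top (a point): Centre of the top face of the jack's saddle, a flat steel disc 38 mm in diameter at x = +75 mm of the jack. 58 mm above the underside with the handle up, 78 mm with the handle fully down.
- handle (a joint): The jack's handle, rad: 0 = up (0.45 rad above level), 0.6 = fully down (0.15 below level), a hard stop. A spring returns it to 0 when let go. The saddle rises in proportion, 20 mm for 0.6 rad. Pressing needs 2 to 5 N at the bar unloaded, about 8 to 13 N when lifting the sander.
- handle_bar (a point): Centre of the round rubber crossbar at the handle's end, 20 mm diameter, 64 mm long along the jack's y. In the jack's frame x = -126, z = 121 mm with the handle up, x = -138, z = 39 mm fully down; it moves on an arc of 140 mm about the hinge at x = 0, z = 60 mm.
- sander: Grey bench belt sander, 6.5 kg, 300 x 210 x 180 mm, on a 4 mm rubber mat; it only tips up about its far feet (x = +275 mm). Origin: below the middle of the face with the lugs (face at x = 0), 4 mm above the bench; z up; -x points out of that face. Two lugs on it, same height: the marked round-ended one at y = 0, and a plain square one, 36 mm wide, reaching x = -37 mm at y = -85 mm, not for lifting.
- lift_pad (a point): Lift point: underside centre of the round pad (30 mm diameter) below the marked lug, 66.5 mm above the bench at rest, at x = -40 mm, y = 0 of the sander. Lug 36 mm wide, round end 44 mm, top 80 mm up, raised ring on top to 84 mm, right above the pad. Slide the saddle in level from outside, jack's +x along the sander's +x; the pump block then stands 75 mm outside the pad.
- glue: White glue bottle, 60 mm in diameter, 160 mm high, bystander. Origin: centre of its foot.
- screwbox: Open grey plastic screw box, 90 x 120 x 50 mm, bystander. Origin: centre of its underside.
- tape: Roll of tape lying flat, 100 mm in diameter, 25 mm high, bystander. Origin: centre of its underside.
Things that resemble listed ones, but are neither listed nor needed, are in the scene too. Leave any brown or pink look-alike of the key alone. Leave any yellow look-alike of the isolator alone.

How it is judged (in metres and radians):
On the way, in this order (a step that is already met when the one before it is completed fails the run):
1. the key is out of the isolator and stands or lies on the bench, let go (horizontal distance between key and isolator above 0.07 m and height (world z) of key below 0.02 m and contact force between the fingers and key below 0.1 N and linear speed of key below 0.02 m/s), for 0.2 s.
2. the jack stands flat on the bench with its saddle centred under the lift point, handle up (horizontal distance between saddle_top and lift_pad below 0.013 m and height (world z) of jack below 0.003 m and angle between jack's own z axis and vertical below 0.03 rad and value of joint handle below 0.1 rad), for 0.2 s.
3. trial stroke: handle all the way down, the sander rises (value of joint handle above 0.52 rad and height (world z) of lift_pad above 0.0725 m), for 0.1 s.
4. the handle comes all the way up and the sander sits down again (value of joint handle below 0.1 rad and height (world z) of lift_pad below 0.0685 m), for 0.1 s.
5. second stroke: handle all the way down, the sander rises (all of step 3), for 0.3 s.
At the end, for the whole second after the job is handed in: Robot still holding: handle above 0.52 of 0.6 rad (2 N or more), jack flat, saddle within 15 mm of the lift point and carrying over 8 N, lift point raised 6 mm or more, sander not touched by the robot; key let go on the bench, 70 mm or more from the isolator's centre (all of step 5 and horizontal distance between saddle_top and lift_pad below 0.015 m and contact force between jack and sander above 8 N and contact force between any of the fingers, the arm and jack above 2 N and contact force between each of the fingers, the arm and sander below 0.5 N and height (world z) of jack below 0.004 m and angle between jack's own z axis and vertical below 0.04 rad and horizontal distance between key and isolator above 0.07 m and height (world z) of key below 0.02 m and contact force between the fingers and key below 0.1 N); the arm keeps its last pose, push and grip.
It fails at once if a bystander is moved by more than 30 mm (distance of any of glue, screwbox, tape from where it was at the start of the episode above 0.03 m).
It fails at once if the glue bottle is tipped (angle between glue's own z axis and vertical above 0.5 rad).
It also fails if it takes over 72 s, if anything falls off the work surface, if the arm or the gripper's body presses on something with over 40 N, if the wrist force passes 120 N, or if a joint passes its speed limit or range.

## Working session

There is one attempt and no reset: what is moved stays moved. The work goes in short steps, Python scripts to look and compute and a tool call to move; the robot and the scene stay as the last step left them, time stands still between calls to the robot, and variables do not carry over. Pictures are saved under pics/ and viewed, and the job is handed in when it is done.

Besides the shell and the picture viewer there is one more tool, called by a JSON object that holds its "api" and its "payload", one argument or row to a line. jog_arm: Moves the arm, as the interface text tells. Its arguments: {"type":"object","properties":{"rows":{"type":"array"},"newtons":{"type":"number"}},"required":["rows"]}

```bash
mkdir -p pics; ls; cat > h.py <<'E'
import numpy as np, cv2
from rig import status, imaging
def save(name,fn,crop=None,scale=1):
    s=status.observe(); im=imaging.get_image(name)
    cv2.imwrite('pics/'+fn+'_raw.png',im[:,:,::-1])
    np.savez('pics/'+fn+'.npz',pos=s['position'],rot=s['tool_rot'])
    return im
def cam(name,fn=None):
    m=imaging.camera_model(name)
    K=np.array(m['K'])
    if name=='wrist':
        d=np.load('pics/'+fn+'.npz'); T=np.array(m['tool_from_camera'])
        R=d['rot']@T[:3,:3]; p=d['rot']@T[:3,3]+d['pos']
    else: R=np.array(m['rotation']); p=np.array(m['position'])
    return K,R,p
def ray(c,uv):
    K,R,p=c
    d=R@np.linalg.inv(K)@np.array([uv[0],uv[1],1.0]); return p,d/np.linalg.norm(d)
def onz(c,uv,z):
    p,d=ray(c,uv); return p+d*(z-p[2])/d[2]
def proj(c,X):
    K,R,p=c; x=K@(R.T@(np.array(X)-p)); return x[:2]/x[2]
def tri(c1,u1,c2,u2):
    p1,d1=ray(c1,u1);p2,d2=ray(c2,u2)
    A=np.c_[d1,-d2]; t=np.linalg.lstsq(A,p2-p1,rcond=None)[0]
    a=p1+t[0]*d1;b=p2+t[1]*d2; return (a+b)/2,np.linalg.norm(a-b)
E
python3 - <<'E'
from h import *
s=status.observe()
for k,v in s.items(): print(k,np.round(v,3).tolist())
for n in ('side','top','wrist'):
    save(n,n+'0'); m=imaging.camera_model(n)
    for k,v in m.items(): print(n,k,np.round(v,4).tolist() if not np.isscalar(v) else v)
E
```

```text
pics
time_s 0.0
q [60.087, 21.84, 74.386, 0.001, 83.857, -12.335]
qvel [0.027, 0.048, -0.023, -0.018, -0.037, 0.068]
joint_efforts [0.001, -44.846, -23.127, -0.0, 0.005, -0.0]
position [0.166, 0.524, 0.231]
tool_rot [[0.953, -0.001, 0.302], [-0.302, -0.001, 0.953], [-0.0, -1.0, -0.001]]
ft_force [-0.206, 0.221, 0.153]
wrist_torque [-0.01, 0.044, -0.002]
grip_width 0.085
side K [[470.577, 0.0, 280.3466], [0.0, 470.577, 205.0901], [0.0, 0.0, 1.0]]
side position [0.4049, 0.9068, 0.8075]
side rotation [[-0.9839, -0.1047, 0.1447], [-0.1779, 0.6471, -0.7413], [-0.016, -0.7552, -0.6553]]
top K [[490.0604, 0.0, 284.8808], [0.0, 490.0604, 212.1567], [0.0, 0.0, 1.0]]
top position [0.3467, 0.1143, 1.4592]
top rotation [[0.0057, -0.9892, 0.1466], [-0.9999, -0.0078, -0.0138], [0.0148, -0.1465, -0.9891]]
wrist K [[307.0917, 0.0, 279.3691], [0.0, 307.0917, 210.0267], [0.0, 0.0, 1.0]]
wrist tool_from_camera [[0.0009, 0.9632, 0.2686, -0.0693], [0.0011, -0.2686, 0.9632, -0.1428], [1.0, -0.0006, -0.0013, 0.0006], [0.0, 0.0, 0.0, 1.0]]
```

View pics/side0_raw.png

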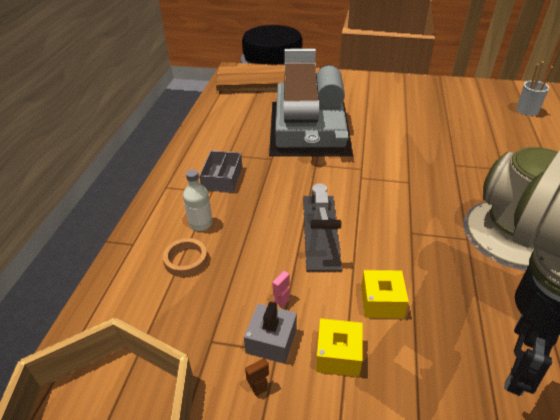

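View pics/top0_raw.png

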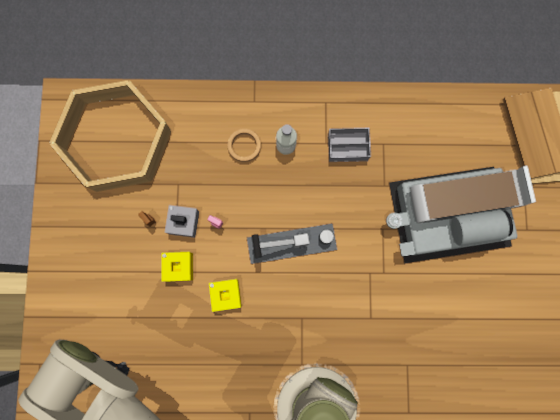

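View pics/wrist0_raw.png

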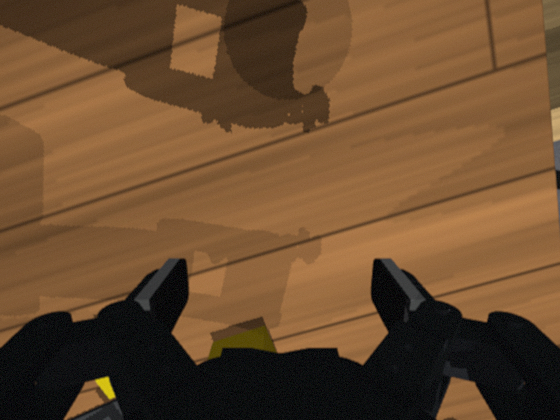

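```bash
python3 - <<'E'
import cv2,numpy as np
t=cv2.imread('pics/top0_raw.png');s=cv2.imread('pics/side0_raw.png')
def c(im,x0,y0,x1,y1,w,h): return cv2.resize(im[y0:y1,x0:x1],(w,h),interpolation=cv2.INTER_CUBIC)
cv2.imwrite('pics/c1.png',c(t,130,180,350,310,800,473))
cv2.imwrite('pics/c2.png',c(t,370,160,530,270,800,550))
cv2.imwrite('pics/c3.png',c(s,230,170,410,400,470,600))
cv2.imwrite('pics/c4.png',c(s,260,80,370,280,330,600))
E
```

```text
(no output)
```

View pics/c1.png

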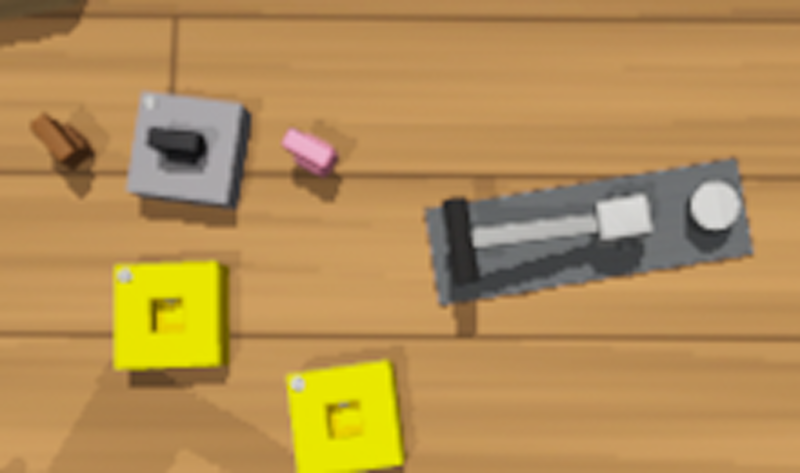

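View pics/c2.png

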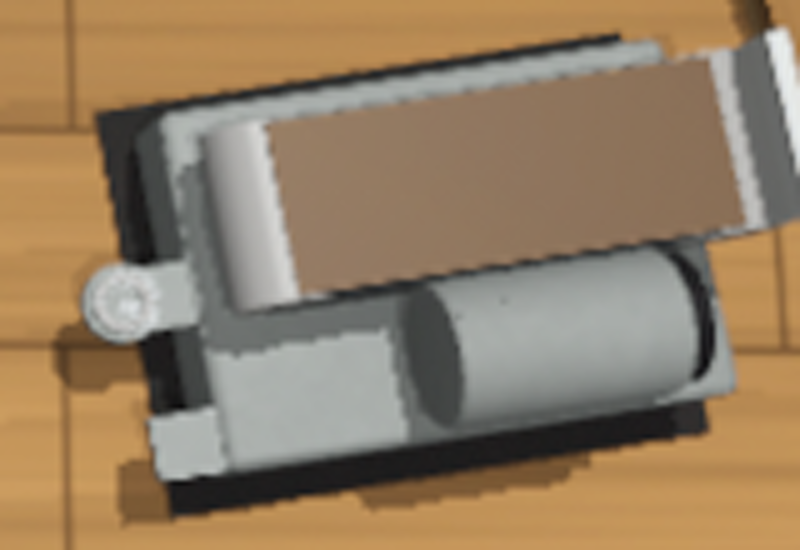

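View pics/c3.png

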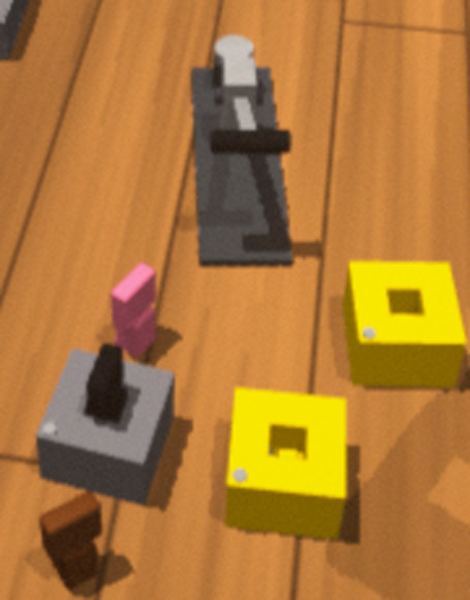

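View pics/c4.png

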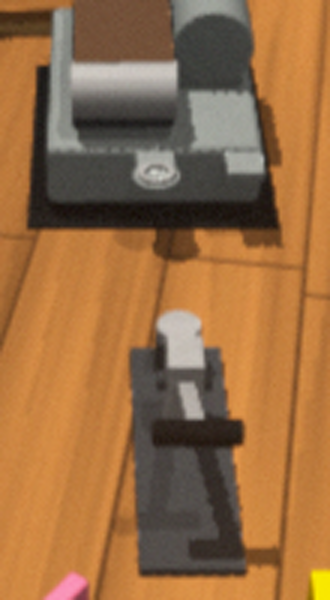

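Three key-like things in the top view: the black one at (180,220) sitting in the grey box, a brown one at (148,218) and a pink one at (215,222). The black one in the grey box fits the description, and the enlarged crop confirms it. The two yellow boxes at (177,267) and (225,296) are decoys. The round lug with the ring is at (396,221), and the plain square one at (406,250). Next I'll measure.

```bash
cat > m1.py <<'E'
from h import *
T=cam('top');S=cam('side')
t=cv2.imread('pics/top0_raw.png');s=cv2.imread('pics/side0_raw.png')
def big(mask,roi,off=0):
    x0,y0,x1,y1=roi; m=np.zeros(mask.shape,np.uint8); m[y0:y1,x0:x1]=mask[y0:y1,x0:x1]
    cs,_=cv2.findContours(m,cv2.RETR_EXTERNAL,cv2.CHAIN_APPROX_NONE); return max(cs,key=cv2.contourArea)
h=cv2.cvtColor(t,cv2.COLOR_BGR2HSV)
print('iso px',t[210,172],t[232,185],'plate',t[219,178],'base',t[250,275],'mat',t[190,396])
# isolator top face
m=((h[...,1]<60)&(h[...,2]>115)).astype(np.uint8)*255
c=big(m,(160,195,205,245)); r=cv2.minAreaRect(c); b=cv2.boxPoints(r)
W=np.array([onz(T,p,.055) for p in b]); print('iso top',r, W.round(4).tolist(), W.mean(0).round(4))
e=W[1]-W[0]; print('edge',np.linalg.norm(e),np.degrees(np.arctan2(e[1],e[0])),np.linalg.norm(W[2]-W[1]))
# jack base: low saturation dark, plus everything
m=((h[...,1]<80)).astype(np.uint8)*255
c=big(m,(240,215,345,275)); r=cv2.minAreaRect(c); b=cv2.boxPoints(r)
W=np.array([onz(T,p,.008) for p in b]); print('jack base',r,W.round(4).tolist(),W.mean(0).round(4))
for i in range(2):
    e=W[i+1]-W[i]; print(np.linalg.norm(e),np.degrees(np.arctan2(e[1],e[0])))
# key plate dark
m=((h[...,2]<60)).astype(np.uint8)*255
c=big(m,(165,205,195,232)); r=cv2.minAreaRect(c); print('key dark',r)
for name,im,rois in (('ring',t,None),):
    pass
E
python3 m1.py
```

```text
iso px [169 166 169] [170 168 171] plate [64 62 63] base [114 113 111] mat [30 31 32]
iso top ((180.1999969482422, 220.0999755859375), (28.142852783203125, 28.142850875854492), 8.130102157592773) [[0.4944, 0.4404, 0.055], [0.5755, 0.4323, 0.055], [0.5645, 0.3515, 0.055], [0.4835, 0.3603, 0.055]] [0.5295 0.3961 0.055 ]
edge 0.0814711265563925 -5.707050405448312 0.08152312525832402
jack base ((291.30926513671875, 243.23422241210938), (27.700979232788086, 87.55947875976562), 81.43086242675781) [[0.4891, 0.2092, 0.008], [0.5301, -0.0486, 0.008], [0.4484, -0.0602, 0.008], [0.4083, 0.1956, 0.008]] [0.469 0.074 0.008]
0.26101498373424525 -80.96658630657147
0.08254072875314865 -171.95333419642262
key dark ((178.5, 220.5), (7.0, 15.0), 90.0)
```

```bash
cat > m2.py <<'E'
from h import *
T=cam('top');S=cam('side')
t=cv2.imread('pics/top0_raw.png');s=cv2.imread('pics/side0_raw.png')
def blob(im,roi,fn,show=None):
    x0,y0,x1,y1=roi; sub=im[y0:y1,x0:x1]; m=fn(cv2.cvtColor(sub,cv2.COLOR_BGR2HSV)).astype(np.uint8)
    n,l,st,ce=cv2.connectedComponentsWithStats(m); i=1+np.argmax(st[1:,4]); 
    cs,_=cv2.findContours((l==i).astype(np.uint8),0,1); r=cv2.minAreaRect(cs[0])
    return ce[i]+[x0,y0],st[i]+[x0,y0,0,0,0],r
a=blob(t,(380,205,404,235),lambda h:(h[...,1]<40)&(h[...,2]>190)); print('ring top',a)
b=blob(s,(298,125,328,150),lambda h:(h[...,1]<40)&(h[...,2]>190)); print('ring side',b)
print(tri(T,a[0],S,b[0]), onz(T,a[0],.084),onz(S,b[0],.084))
a=blob(t,(316,226,340,250),lambda h:(h[...,1]<50)&(h[...,2]>170)); print('saddle top',a,onz(T,a[0],.058))
a=blob(t,(246,230,264,262),lambda h:(h[...,2]<70)); print('bar top',a,onz(T,a[0],.125))
b=blob(s,(300,210,350,235),lambda h:(h[...,2]<60)); print('bar side',b,onz(S,b[0],.125))
a2=blob(t,(292,230,312,250),lambda h:(h[...,1]<50)&(h[...,2]>185)); print('block',a2,onz(T,a2[0],.092))
b2=blob(s,(262,300,282,335),lambda h:(h[...,2]<50)); print('key side',b2)
# mat edge line & plain lug: sample
for p,z in (((98/5+370,112/5+160),.004),((172/5+370,514/5+160),.004)): print('mat',onz(T,p,z))
for p in ((150/5+370,418/5+160),(162/5+370,480/5+160),(222/5+370,468/5+160)): print('plain lug',onz(T,p,.08))
E
python3 m2.py
python3 - <<'E'
import cv2
t=cv2.imread('pics/top0_raw.png');s=cv2.imread('pics/side0_raw.png')
a=cv2.resize(t[200:240,375:415],(400,400),interpolation=0);b=cv2.resize(s[120:160,292:332],(400,400),interpolation=0)
cv2.imwrite('pics/c5.png',cv2.hconcat([a,b]))
E
```

```text
ring top (array([396.01136364, 219.53409091]), array([389, 214,  13,  12,  88]), ((15.0, 14.5), (11.0, 12.0), 90.0))
ring side (array([310.5, 137. ]), array([310, 137,   2,   1,   2]), ((12.5, 12.0), (1.0, 0.0), 180.0))
(array([ 0.53336332, -0.22231386,  0.07756187]), np.float64(0.0012711536702689804)) [ 0.5318556  -0.22074639  0.084     ] [ 0.5328686  -0.21245687  0.084     ]
saddle top (array([326.22900763, 236.        ]), array([320, 230,  13,  13, 131]), ((10.0, 10.0), (12.0, 12.0), 90.0)) [ 0.48607202 -0.02453667  0.058     ]
bar top (array([256.57635468, 248.87192118]), array([252, 235,  12,  27, 203]), ((11.176923751831055, 17.91538429260254), (26.667465209960938, 9.550674438476562), 82.87498474121094)) [0.44290468 0.1720384  0.125     ]
bar side (array([325.22525597, 224.93856655]), array([310, 218,  30,  17, 293]), ((24.5, 16.0), (29.0, 16.0), -0.0)) [0.45088026 0.18240792 0.125     ]
block (array([301.20833333, 239.11666667]), array([295, 234,  14,  11, 120]), ((9.189188957214355, 9.135135650634766), (9.206343650817871, 12.823122024536133), 80.53767395019531)) [0.47343038 0.04901983 0.092     ]
key side (array([270.5483871 , 318.19032258]), array([263, 303,  16,  29, 310]), ((9.212871551513672, 16.871288299560547), (14.527543067932129, 27.761537551879883), 5.7105937004089355))
mat [ 0.65633629 -0.22382786  0.004     ]
mat [ 0.41328308 -0.2616385   0.004     ]
plain lug [ 0.46380795 -0.23114481  0.08      ]
plain lug [ 0.42885451 -0.23692374  0.08      ]
plain lug [ 0.43583439 -0.27110034  0.08      ]
```

View pics/c5.png

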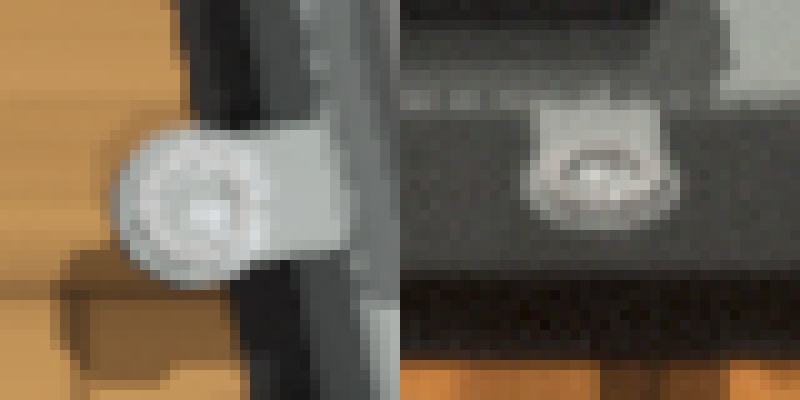

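```bash
cat > plan.py <<'E'
from h import *
from scipy.spatial.transform import Rotation as Ro
def downrot(yaw,tilt=0):
    c,s=np.cos(np.radians(yaw)),np.sin(np.radians(yaw))
    z=np.array([c,s,0]);y=np.array([0,0,-1.]); return np.c_[np.cross(y,z),y,z]
def rows(p1,yaw1,n,p0=None,R0=None):
    s=status.observe(); p0=np.array(s['position']) if p0 is None else np.array(p0); R0=np.array(s['tool_rot']) if R0 is None else R0
    R1=downrot(yaw1); p1=np.array(p1); w=Ro.from_matrix(R0.T@R1).as_rotvec()
    p,R=p0.copy(),R0.copy()
    for i in range(n):
        pt=p0+(p1-p0)*(i+1)/n
        d=np.round(R.T@(pt-p)*100,2); a=np.round(np.degrees(w)/n,2)
        print(dict(dx=d[0],dy=d[1],dz=d[2],ax=a[0],ay=a[1],az=a[2]))
        p=p+R@d/100; R=R@Ro.from_rotvec(np.radians(a)).as_matrix()
E
python3 -c "
from plan import *
rows([.528,.396,.20],-6.7,15)"
```

```text
{'dx': np.float64(2.56), 'dy': np.float64(0.21), 'dz': np.float64(-0.09), 'ax': np.float64(0.0), 'ay': np.float64(5.27), 'az': np.float64(0.0)}
{'dx': np.float64(2.55), 'dy': np.float64(0.2), 'dz': np.float64(0.15), 'ax': np.float64(0.0), 'ay': np.float64(5.27), 'az': np.float64(0.0)}
{'dx': np.float64(2.53), 'dy': np.float64(0.21), 'dz': np.float64(0.39), 'ax': np.float64(0.0), 'ay': np.float64(5.27), 'az': np.float64(0.0)}
{'dx': np.float64(2.49), 'dy': np.float64(0.2), 'dz': np.float64(0.61), 'ax': np.float64(0.0), 'ay': np.float64(5.27), 'az': np.float64(0.0)}
{'dx': np.float64(2.42), 'dy': np.float64(0.21), 'dz': np.float64(0.85), 'ax': np.float64(0.0), 'ay': np.float64(5.27), 'az': np.float64(0.0)}
{'dx': np.float64(2.33), 'dy': np.float64(0.2), 'dz': np.float64(1.05), 'ax': np.float64(0.0), 'ay': np.float64(5.27), 'az': np.float64(0.0)}
{'dx': np.float64(2.22), 'dy': np.float64(0.21), 'dz': np.float64(1.27), 'ax': np.float64(0.0), 'ay': np.float64(5.27), 'az': np.float64(0.0)}
{'dx': np.float64(2.1), 'dy': np.float64(0.2), 'dz': np.float64(1.47), 'ax': np.float64(0.0), 'ay': n
[... 335 characters left out ...]
loat64(1.61), 'dy': np.float64(0.21), 'dz': np.float64(1.99), 'ax': np.float64(0.0), 'ay': np.float64(5.27), 'az': np.float64(0.0)}
{'dx': np.float64(1.43), 'dy': np.float64(0.2), 'dz': np.float64(2.12), 'ax': np.float64(0.0), 'ay': np.float64(5.27), 'az': np.float64(0.0)}
{'dx': np.float64(1.23), 'dy': np.float64(0.21), 'dz': np.float64(2.25), 'ax': np.float64(0.0), 'ay': np.float64(5.27), 'az': np.float64(0.0)}
{'dx': np.float64(1.02), 'dy': np.float64(0.2), 'dz': np.float64(2.35), 'ax': np.float64(0.0), 'ay': np.float64(5.27), 'az': np.float64(0.0)}
{'dx': np.float64(0.8), 'dy': np.float64(0.21), 'dz': np.float64(2.43), 'ax': np.float64(0.0), 'ay': np.float64(5.27), 'az': np.float64(0.0)}
```

{"api": "jog_arm", "payload": {
  "rows": [
    {"hand":1,"dx":2.56,"dy":0.2,"dz":-0.1,"ax":0,"ay":5.3,"az":0},
    {"hand":1,"dx":2.55,"dy":0.2,"dz":0.15,"ax":0,"ay":5.3,"az":0},
    {"hand":1,"dx":2.5,"dy":0.2,"dz":0.4,"ax":0,"ay":5.3,"az":0},
    {"hand":1,"dx":2.5,"dy":0.2,"dz":0.6,"ax":0,"ay":5.3,"az":0},
    {"hand":1,"dx":2.4,"dy":0.2,"dz":0.85,"ax":0,"ay":5.3,"az":0}
  ],
  "newtons": 60
}}

```text
time_s: 0.57
position: [0.2874, 0.481, 0.221]
tool_rot: [[0.715, -0.0, 0.699], [-0.699, -0.0, 0.715], [0.0, -1.0, -0.001]]
ft_force: [-0.2, -0.4, 0.4]
grip_width: 0.0856
```

{"api": "jog_arm", "payload": {
  "rows": [
    {"hand":1,"dx":2.3,"dy":0.2,"dz":1.05,"ax":0,"ay":5.3,"az":0},
    {"hand":1,"dx":2.2,"dy":0.2,"dz":1.25,"ax":0,"ay":5.3,"az":0},
    {"hand":1,"dx":2.1,"dy":0.2,"dz":1.45,"ax":0,"ay":5.3,"az":0},
    {"hand":1,"dx":1.95,"dy":0.2,"dz":1.65,"ax":0,"ay":5.3,"az":0},
    {"hand":1,"dx":1.8,"dy":0.2,"dz":1.8,"ax":0,"ay":5.3,"az":0}
  ]
}}

```text
time_s: 0.98
position: [0.407, 0.4378, 0.2109]
tool_rot: [[0.328, -0.001, 0.945], [-0.945, -0.0, 0.328], [0.0, -1.0, -0.001]]
ft_force: [0.0, 0.6, -0.4]
grip_width: 0.0853
```

{"api": "jog_arm", "payload": {
  "rows": [
    {"hand":1,"dx":1.6,"dy":0.2,"dz":2.0,"ax":0,"ay":5.3,"az":0},
    {"hand":1,"dx":1.4,"dy":0.2,"dz":2.1,"ax":0,"ay":5.3,"az":0},
    {"hand":1,"dx":1.2,"dy":0.2,"dz":2.25,"ax":0,"ay":5.3,"az":0},
    {"hand":1,"dx":1.0,"dy":0.2,"dz":2.35,"ax":0,"ay":5.3,"az":0},
    {"hand":1,"dx":0.8,"dy":0.2,"dz":2.4,"ax":0,"ay":5.3,"az":0}
  ]
}}

```text
time_s: 1.4
position: [0.5268, 0.3952, 0.2008]
tool_rot: [[-0.128, -0.001, 0.992], [-0.992, -0.0, -0.128], [0.0, -1.0, -0.001]]
ft_force: [-0.8, -0.7, -0.0]
grip_width: 0.0853
```

```bash
python3 -c "
from h import *
im=save('wrist','w1');s=status.observe();print(s['time_s'],s['position'],s['tool_rot'],s['q'],s['qvel'],s['ft_force'])"
```

```text
1.45 [0.53062657 0.39293874 0.19974726] [[-1.36814919e-01  2.32489621e-04  9.90596600e-01]
 [-9.90595629e-01 -1.45204581e-03 -1.36814444e-01]
 [ 1.40658371e-03 -9.99998919e-01  4.28964732e-04]] [ 2.63018183e+01  3.43747715e+01  5.77863064e+01 -8.05413847e-02
  8.78638469e+01  3.41684094e+01] [ 1.8478004  -1.19430903  3.87213369  0.14109385 -1.74542784 -7.99003863] [ 0.30306857 -3.47506954 -1.08702465]
```

View pics/w1_raw.png

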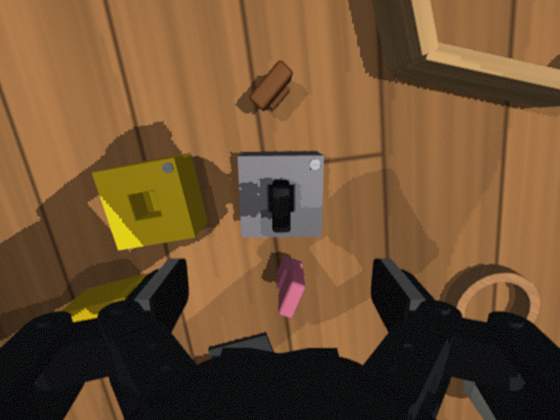

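```bash
cat > m3.py <<'E'
from h import *
import sys
save('wrist','w2'); s=status.observe(); print(s['position'],s['qvel'].round(1) if hasattr(s['qvel'],'round') else s['qvel'])
C=cam('wrist','w2'); im=cv2.imread('pics/w2_raw.png'); hs=cv2.cvtColor(im,cv2.COLOR_BGR2HSV)
x0,y0,x1,y1=225,140,340,250
sub=hs[y0:y1,x0:x1]; 
m=((sub[...,1]<60)).astype(np.uint8)
cs,_=cv2.findContours(m,0,1); c=max(cs,key=cv2.contourArea); r=cv2.minAreaRect(c); b=cv2.boxPoints(r)+[x0,y0]; print('box whole',r,b.tolist())
W=np.array([onz(C,p,.055) for p in b]);print(W.round(4).tolist(),W.mean(0).round(4))
d=(sub[...,2]<45).astype(np.uint8); cs,_=cv2.findContours(d,0,1); 
for c in cs:
    if cv2.contourArea(c)>30: print('dark',cv2.boundingRect(c),cv2.minAreaRect(c))
cv2.imwrite('pics/c6.png',cv2.resize(im[y0:y1,x0:x1],None,fx=6,fy=5.4,interpolation=0))
for X in ((.5295,.396,.101),): print('pred key top',proj(C,X))
E
python3 m3.py
```

```text
[0.52855303 0.39386985 0.19977888] [ 2.9 -2.1  2.9  1.  -0.1 -3.9]
box whole ((50.5, 52.5), (85.0, 87.0), 90.0) [[232.0, 150.0], [319.0, 150.0], [319.0, 235.0], [232.0, 235.0]]
[[0.4925, 0.4443, 0.055], [0.5719, 0.4333, 0.055], [0.5634, 0.3504, 0.055], [0.4776, 0.3623, 0.055]] [0.5264 0.3976 0.055 ]
dark (38, 38, 28, 52) ((51.5, 63.5), (51.0, 27.0), 90.0)
pred key top [278.94504602 207.91876664]
```

View pics/c6.png

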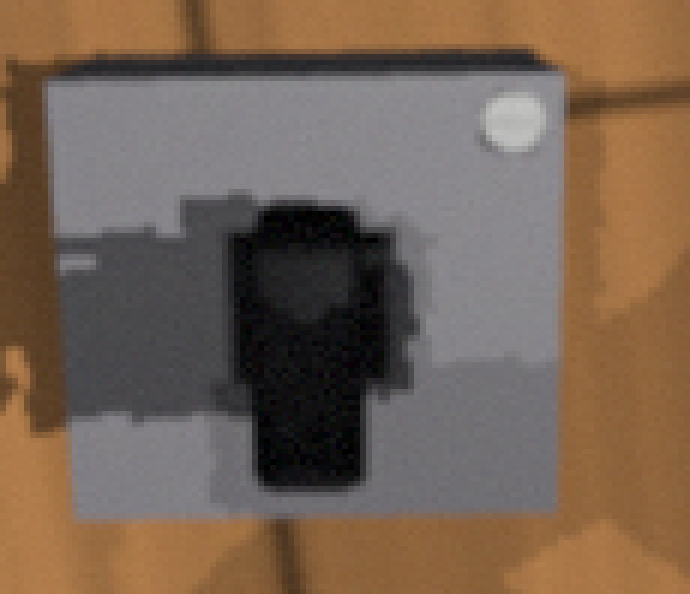

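```bash
python3 - <<'E'
from h import *
C=cam('wrist','w2')
f=lambda x,y:(225+x/6-.4,140+y/5.4-.4)
W=np.array([onz(C,f(*p),.055) for p in ((45,78),(563,75),(558,515),(78,522))]);print(W.round(4).tolist(),W.mean(0).round(4))
for i in range(4):
    e=W[(i+1)%4]-W[i];print(np.linalg.norm(e).round(4),np.degrees(np.arctan2(e[1],e[0])).round(2))
for p in ((257,488),(365,488),(260,206),(352,206)): print(onz(C,f(*p),.101).round(4))
E
```

```text
[[0.492, 0.4407, 0.055], [0.5711, 0.4302, 0.055], [0.562, 0.3506, 0.055], [0.4829, 0.3602, 0.055]] [0.527  0.3954 0.055 ]
0.0798 -7.56
0.0801 -96.54
0.0797 173.06
0.081 83.57
[0.5174 0.3785 0.101 ]
[0.5322 0.3764 0.101 ]
[0.5243 0.4218 0.101 ]
[0.5363 0.4201 0.101 ]
```

{"api": "jog_arm", "payload": {
  "rows": [
    {"hand":1,"dx":-0.3,"dy":2.5,"dz":-0.15,"ax":0,"ay":-0.6,"az":0},
    {"hand":1,"dx":0,"dy":3,"dz":0,"ax":0,"ay":0,"az":0},
    {"hand":1,"dx":0,"dy":3,"dz":0,"ax":0,"ay":0,"az":0},
    {"hand":1,"dx":0,"dy":2.5,"dz":0,"ax":0,"ay":0,"az":0},
    {"hand":1,"dx":0,"dy":2.2,"dz":0,"ax":0,"ay":0,"az":0}
  ]
}}

```text
time_s: 1.92
position: [0.5234, 0.399, 0.0673]
tool_rot: [[-0.111, -0.002, 0.994], [-0.994, -0.001, -0.111], [0.001, -1.0, -0.002]]
ft_force: [-0.0, 0.2, -0.1]
grip_width: 0.0853
```

{"api": "jog_arm", "payload": {
  "rows": [
    {"hand":0,"dx":0,"dy":0,"dz":0},
    {"hand":0,"dx":0,"dy":0,"dz":0},
    {"hand":0,"dx":0,"dy":0,"dz":0},
    {"hand":0,"dx":0,"dy":0,"dz":0},
    {"hand":0,"dx":0,"dy":0,"dz":0}
  ]
}}

```text
invalid input at $.rows[0]: expected keys hand, dx, dy, dz, ax, ay, az
```

```bash
python3 -c "
from h import *
im=save('wrist','w3');s=status.observe();print(s['time_s'],s['position'],s['grip_width'],s['ft_force'])"
```

```text
1.9667 [0.52179589 0.39810586 0.0630511 ] 0.08537969348257547 [-1.58346246 -0.50548421 -3.95206582]
```

View pics/w3_raw.png

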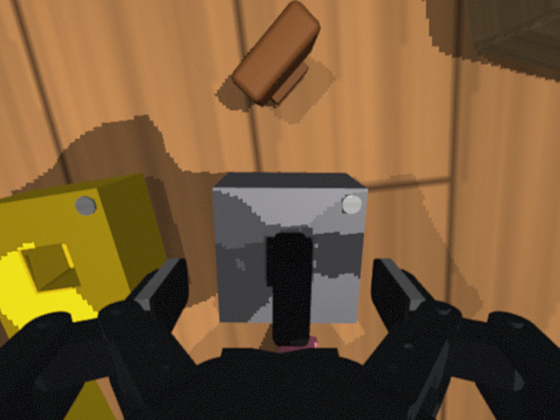

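{"api": "jog_arm", "payload": {
  "rows": [
    {"hand":1,"dx":0,"dy":-0.2,"dz":0.45,"ax":0,"ay":0,"az":0},
    {"hand":1,"dx":0,"dy":0,"dz":0,"ax":0,"ay":0,"az":0},
    {"hand":1,"dx":0,"dy":0,"dz":0,"ax":0,"ay":0,"az":0},
    {"hand":1,"dx":0,"dy":0,"dz":0,"ax":0,"ay":0,"az":0},
    {"hand":1,"dx":0,"dy":0,"dz":0,"ax":0,"ay":0,"az":0}
  ]
}}

```text
time_s: 2.38
position: [0.5295, 0.3987, 0.0727]
tool_rot: [[-0.113, 0.002, 0.994], [-0.994, 0.001, -0.113], [-0.001, -1.0, 0.002]]
ft_force: [-0.5, 0.2, 0.4]
grip_width: 0.0854
```

{"api": "jog_arm", "payload": {
  "rows": [
    {"hand":1,"dx":0,"dy":0.3,"dz":-0.1,"ax":0,"ay":0,"az":0},
    {"hand":0.4,"dx":0,"dy":0,"dz":0,"ax":0,"ay":0,"az":0},
    {"hand":0.2,"dx":0,"dy":0,"dz":0,"ax":0,"ay":0,"az":0},
    {"hand":0.0,"dx":0,"dy":0,"dz":0,"ax":0,"ay":0,"az":0},
    {"hand":0,"dx":0,"dy":0,"dz":0,"ax":0,"ay":0,"az":0}
  ],
  "newtons": 50
}}

```text
time_s: 2.8
position: [0.5281, 0.3986, 0.0684]
tool_rot: [[-0.113, -0.0, 0.994], [-0.994, 0.0, -0.113], [-0.0, -1.0, -0.0]]
ft_force: [-0.4, 0.1, 0.6]
grip_width: 0.0387
```

{"api": "jog_arm", "payload": {
  "rows": [
    {"hand":0,"dx":0,"dy":0,"dz":0,"ax":0,"ay":0,"az":0},
    {"hand":0,"dx":0,"dy":0,"dz":0,"ax":0,"ay":0,"az":0},
    {"hand":0,"dx":0,"dy":0,"dz":0,"ax":0,"ay":0,"az":0},
    {"hand":0,"dx":0,"dy":0,"dz":0,"ax":0,"ay":0,"az":0},
    {"hand":0,"dx":0,"dy":0,"dz":0,"ax":0,"ay":0,"az":0}
  ]
}}

```text
time_s: 3.22
position: [0.5282, 0.3986, 0.0684]
tool_rot: [[-0.113, 0.0, 0.994], [-0.994, 0.0, -0.113], [-0.0, -1.0, 0.0]]
ft_force: [0.5, 0.5, 1.2]
grip_width: 0.015
```

```bash
python3 -c "
from h import *
im=save('wrist','w4');s=status.observe();print(s['time_s'],s['position'],s['grip_width'],s['ft_force'])"
```

```text
3.2667 [0.5282298  0.39863398 0.06844809] 0.0153469197271901 [0.02554888 0.6546076  0.96463382]
```

View pics/w4_raw.png

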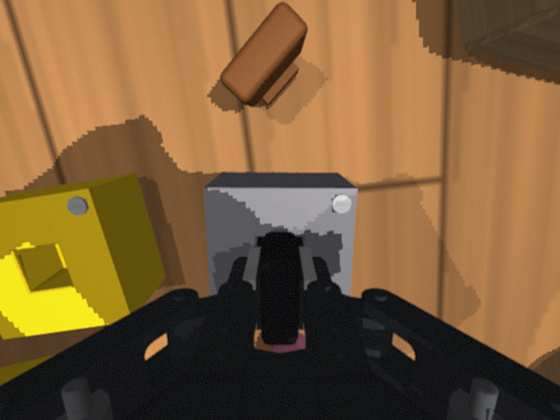

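{"api": "jog_arm", "payload": {
  "rows": [
    {"hand":0,"dx":0,"dy":-0.4,"dz":0,"ax":0,"ay":0,"az":0},
    {"hand":0,"dx":0,"dy":-0.5,"dz":0,"ax":0,"ay":0,"az":0},
    {"hand":0,"dx":0,"dy":-0.6,"dz":0,"ax":0,"ay":0,"az":0},
    {"hand":0,"dx":0,"dy":-0.8,"dz":0,"ax":0,"ay":0,"az":0},
    {"hand":0,"dx":0,"dy":-1,"dz":0,"ax":0,"ay":0,"az":0}
  ]
}}

```text
time_s: 3.68
position: [0.5283, 0.3986, 0.1024]
tool_rot: [[-0.113, 0.0, 0.994], [-0.994, 0.0, -0.113], [-0.0, -1.0, 0.0]]
ft_force: [1.1, 0.7, -0.6]
grip_width: 0.0153
```

{"api": "jog_arm", "payload": {
  "rows": [
    {"hand":0,"dx":0,"dy":-1,"dz":0,"ax":0,"ay":0,"az":0},
    {"hand":0,"dx":0,"dy":-1,"dz":0,"ax":0,"ay":0,"az":0},
    {"hand":0,"dx":0,"dy":-1,"dz":0,"ax":0,"ay":0,"az":0},
    {"hand":0,"dx":0,"dy":0,"dz":0,"ax":0,"ay":0,"az":0},
    {"hand":0,"dx":0,"dy":0,"dz":0,"ax":0,"ay":0,"az":0}
  ]
}}

```text
time_s: 4.1
position: [0.5283, 0.3987, 0.1321]
tool_rot: [[-0.113, 0.001, 0.994], [-0.994, 0.001, -0.113], [-0.001, -1.0, 0.001]]
ft_force: [0.2, 0.7, -0.9]
grip_width: 0.0153
```

```bash
python3 -c "
from plan import *
T=cam('top')
im=save('wrist','w5');s=status.observe();print(s['time_s'],s['position'],s['grip_width'],s['ft_force'])
for p in ((205,178),(232,155),(166,140),(150,183),(215,222)): print(p,onz(T,p,0).round(3))
X=onz(T,(205,178),0); rows([X[0],X[1],s['position'][2]],-6.6,8)
"
```

```text
4.15 [0.52802905 0.39853054 0.13129905] 0.014798797932023591 [ 0.54268878 -0.53788992 -0.79950075]
(205, 178) [0.666 0.337 0.   ]
(232, 155) [0.738 0.257 0.   ]
(166, 140) [0.784 0.46  0.   ]
(150, 183) [0.649 0.502 0.   ]
(215, 222) [0.532 0.303 0.   ]
{'dx': np.float64(0.57), 'dy': np.float64(-0.0), 'dz': np.float64(1.8), 'ax': np.float64(0.0), 'ay': np.float64(0.02), 'az': np.float64(0.0)}
{'dx': np.float64(0.57), 'dy': np.float64(-0.0), 'dz': np.float64(1.8), 'ax': np.float64(0.0), 'ay': np.float64(0.02), 'az': np.float64(0.0)}
{'dx': np.float64(0.57), 'dy': np.float64(-0.0), 'dz': np.float64(1.8), 'ax': np.float64(0.0), 'ay': np.float64(0.02), 'az': np.float64(0.0)}
{'dx': np.float64(0.57), 'dy': np.float64(-0.0), 'dz': np.float64(1.8), 'ax': np.float64(0.0), 'ay': np.float64(0.02), 'az': np.float64(0.0)}
{'dx': np.float64(0.57), 'dy': np.float64(-0.0), 'dz': np.float64(1.8), 'ax': np.float64(0.0), 'ay': np.float64(0.02), 'az': np.float64(0.0)}
{'dx': np.float64(0.57), 'dy': np.float64(-0.0), 'dz': np.float64(1.79), 'ax': np.float64(0.0), 'ay': np.float64(0.02), 'az': np.float64(0.0)}
{'dx': np.float64(0.57), 'dy': np.float64(-0.0), 'dz': np.float64(1.8), 'ax': np.float64(0.0), 'ay': np.float64(0.02), 'az': np.float64(0.0)}
{'dx': np.float64(0.56), 'dy': np.float64(-0.0), 'dz': np.float64(1.8), 'ax': np.float64(0.0), 'ay': np.float64(0.02), 'az': np.float64(0.0)}
```

View pics/w5_raw.png

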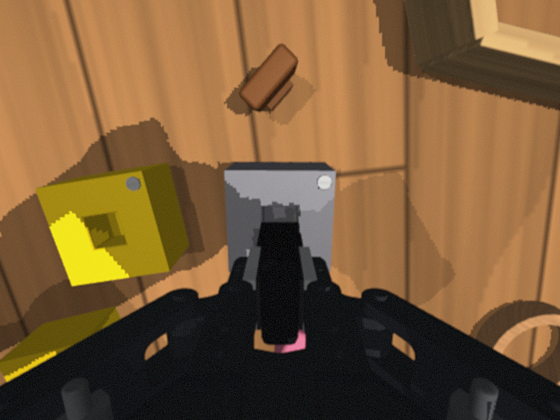

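{"api": "jog_arm", "payload": {
  "rows": [
    {"hand":0,"dx":0.8,"dy":0,"dz":2.35,"ax":0,"ay":0,"az":0},
    {"hand":0,"dx":0.8,"dy":0,"dz":2.35,"ax":0,"ay":0,"az":0},
    {"hand":0,"dx":0.8,"dy":0,"dz":2.35,"ax":0,"ay":0,"az":0},
    {"hand":0,"dx":0.8,"dy":0,"dz":2.35,"ax":0,"ay":0,"az":0},
    {"hand":0,"dx":0.8,"dy":0,"dz":2.35,"ax":0,"ay":0,"az":0}
  ]
}}

```text
time_s: 4.57
position: [0.641, 0.3449, 0.1303]
tool_rot: [[-0.113, -0.002, 0.994], [-0.994, -0.001, -0.113], [0.001, -1.0, -0.002]]
ft_force: [-0.3, 0.5, -0.8]
grip_width: 0.0153
```

{"api": "jog_arm", "payload": {
  "rows": [
    {"hand":0,"dx":0,"dy":2,"dz":0,"ax":0,"ay":0,"az":0},
    {"hand":0,"dx":0,"dy":2.5,"dz":0,"ax":0,"ay":0,"az":0},
    {"hand":0,"dx":0,"dy":2,"dz":0,"ax":0,"ay":0,"az":0},
    {"hand":0,"dx":0,"dy":1,"dz":0,"ax":0,"ay":0,"az":0},
    {"hand":0,"dx":0,"dy":0,"dz":0,"ax":0,"ay":0,"az":0}
  ]
}}

```text
time_s: 4.98
position: [0.639, 0.3451, 0.0529]
tool_rot: [[-0.113, -0.006, 0.994], [-0.994, -0.002, -0.113], [0.003, -1.0, -0.005]]
ft_force: [-1.2, -0.7, -0.4]
grip_width: 0.0152
```

{"api": "jog_arm", "payload": {
  "rows": [
    {"hand":0,"dx":0,"dy":0.3,"dz":0,"ax":0,"ay":0,"az":0},
    {"hand":0,"dx":0,"dy":0.3,"dz":0,"ax":0,"ay":0,"az":0},
    {"hand":0,"dx":0,"dy":0.2,"dz":0,"ax":0,"ay":0,"az":0},
    {"hand":0,"dx":0,"dy":0.2,"dz":0,"ax":0,"ay":0,"az":0},
    {"hand":0,"dx":0,"dy":0,"dz":0,"ax":0,"ay":0,"az":0}
  ]
}}

```text
time_s: 5.4
position: [0.6404, 0.3456, 0.0465]
tool_rot: [[-0.113, 0.0, 0.994], [-0.994, 0.0, -0.113], [-0.0, -1.0, 0.0]]
ft_force: [-0.4, 0.1, -0.3]
grip_width: 0.0152
```

{"api": "jog_arm", "payload": {
  "rows": [
    {"hand":0,"dx":0,"dy":0.2,"dz":0,"ax":0,"ay":0,"az":0},
    {"hand":0,"dx":0,"dy":0.1,"dz":0,"ax":0,"ay":0,"az":0},
    {"hand":0,"dx":0,"dy":0,"dz":0,"ax":0,"ay":0,"az":0},
    {"hand":0,"dx":0,"dy":0,"dz":0,"ax":0,"ay":0,"az":0},
    {"hand":0,"dx":0,"dy":0,"dz":0,"ax":0,"ay":0,"az":0}
  ]
}}

```text
time_s: 5.82
position: [0.6405, 0.3456, 0.0435]
tool_rot: [[-0.113, 0.0, 0.994], [-0.994, 0.0, -0.113], [-0.0, -1.0, 0.0]]
ft_force: [0.0, -0.2, -0.2]
grip_width: 0.0152
```

{"api": "jog_arm", "payload": {
  "rows": [
    {"hand":0.3,"dx":0,"dy":0,"dz":0,"ax":0,"ay":0,"az":0},
    {"hand":0.6,"dx":0,"dy":0,"dz":0,"ax":0,"ay":0,"az":0},
    {"hand":1,"dx":0,"dy":0,"dz":0,"ax":0,"ay":0,"az":0},
    {"hand":1,"dx":0,"dy":0,"dz":0,"ax":0,"ay":0,"az":0},
    {"hand":1,"dx":0,"dy":0,"dz":0,"ax":0,"ay":0,"az":0}
  ]
}}

```text
time_s: 6.23
position: [0.6404, 0.3456, 0.0433]
tool_rot: [[-0.113, -0.0, 0.994], [-0.994, -0.0, -0.113], [0.0, -1.0, -0.0]]
ft_force: [-0.9, 0.3, 0.3]
grip_width: 0.0729
```

{"api": "jog_arm", "payload": {
  "rows": [
    {"hand":1,"dx":0,"dy":-1.5,"dz":0,"ax":0,"ay":0,"az":0},
    {"hand":1,"dx":0,"dy":-3,"dz":0,"ax":0,"ay":0,"az":0},
    {"hand":1,"dx":0,"dy":-3.5,"dz":0,"ax":0,"ay":0,"az":0},
    {"hand":1,"dx":0,"dy":-3.5,"dz":0,"ax":0,"ay":0,"az":0},
    {"hand":1,"dx":0,"dy":-2,"dz":0,"ax":0,"ay":0,"az":0}
  ]
}}

```text
time_s: 6.65
position: [0.6411, 0.3459, 0.1831]
tool_rot: [[-0.113, 0.005, 0.994], [-0.994, 0.002, -0.113], [-0.002, -1.0, 0.005]]
ft_force: [-0.4, -0.0, 0.8]
grip_width: 0.0853
```

```bash
python3 -c "
from plan import *
T=cam('top')
im=save('wrist','w6');s=status.observe();print(s['time_s'],s['position'],s['grip_width'],s['ft_force'])
print(proj(cam('wrist','w6'),[.6405,.3456,.076]))
rows([.467,.085,.24],8.5,10)
"
```

```text
6.7 [0.64193157 0.34619489 0.18640737] 0.08549728214942448 [0.48487402 0.68729764 3.19529342]
[279.52866429 209.45436911]
{'dx': np.float64(2.79), 'dy': np.float64(-0.56), 'dz': np.float64(-1.44), 'ax': np.float64(-0.06), 'ay': np.float64(-1.5), 'az': np.float64(-0.02)}
{'dx': np.float64(2.75), 'dy': np.float64(-0.56), 'dz': np.float64(-1.51), 'ax': np.float64(-0.06), 'ay': np.float64(-1.5), 'az': np.float64(-0.02)}
{'dx': np.float64(2.71), 'dy': np.float64(-0.56), 'dz': np.float64(-1.58), 'ax': np.float64(-0.06), 'ay': np.float64(-1.5), 'az': np.float64(-0.02)}
{'dx': np.float64(2.67), 'dy': np.float64(-0.56), 'dz': np.float64(-1.66), 'ax': np.float64(-0.06), 'ay': np.float64(-1.5), 'az': np.float64(-0.02)}
{'dx': np.float64(2.63), 'dy': np.float64(-0.55), 'dz': np.float64(-1.72), 'ax': np.float64(-0.06), 'ay': np.float64(-1.5), 'az': np.float64(-0.02)}
{'dx': np.float64(2.58), 'dy': np.float64(-0.55), 'dz': np.float64(-1.8), 'ax': np.float64(-0.06), 'ay': np.float64(-1.5), 'az': np.float64(-0.02)}
{'dx': np.float64(2.53), 'dy': np.float64(-0.55), 'dz': np.float64(-1.86), 'ax': np.float64(-0.06), 'ay': np.float64(-1.5), 'az': np.float64(-0.02)}
{'dx': np.float64(2.48), 'dy': np.float64(-0.54), 'dz': np.float64(-1.92), 'ax': np.float64(-0.06), 'ay': np.float64(-1.5), 'az': np.float64(-0.02)}
{'dx': np.float64(2.43), 'dy': np.float64(-0.54), 'dz': np.float64(-1.99), 'ax': np.float64(-0.06), 'ay': np.float64(-1.5), 'az': np.float64(-0.02)}
{'dx': np.float64(2.38), 'dy': np.float64(-0.54), 'dz': np.float64(-2.06), 'ax': np.float64(-0.06), 'ay': np.float64(-1.5), 'az': np.float64(-0.02)}
```

View pics/w6_raw.png

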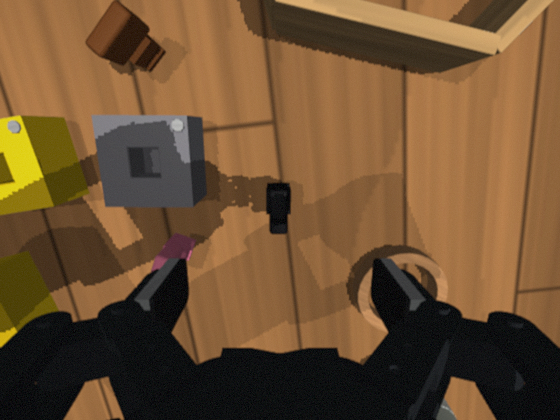

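```bash
python3 -c "
from plan import *
rows([.53,-.17,.25],8.8,15)
"|sed 's/np.float64//g'
```

```text
{'dx': (3.5), 'dy': (-0.44), 'dz': (-0.35), 'ax': (-0.04), 'ay': (-1.02), 'az': (-0.01)}
{'dx': (3.5), 'dy': (-0.45), 'dz': (-0.41), 'ax': (-0.04), 'ay': (-1.02), 'az': (-0.01)}
{'dx': (3.48), 'dy': (-0.44), 'dz': (-0.48), 'ax': (-0.04), 'ay': (-1.02), 'az': (-0.01)}
{'dx': (3.48), 'dy': (-0.44), 'dz': (-0.53), 'ax': (-0.04), 'ay': (-1.02), 'az': (-0.01)}
{'dx': (3.47), 'dy': (-0.44), 'dz': (-0.6), 'ax': (-0.04), 'ay': (-1.02), 'az': (-0.01)}
{'dx': (3.46), 'dy': (-0.44), 'dz': (-0.66), 'ax': (-0.04), 'ay': (-1.02), 'az': (-0.01)}
{'dx': (3.44), 'dy': (-0.44), 'dz': (-0.72), 'ax': (-0.04), 'ay': (-1.02), 'az': (-0.01)}
{'dx': (3.43), 'dy': (-0.43), 'dz': (-0.79), 'ax': (-0.04), 'ay': (-1.02), 'az': (-0.01)}
{'dx': (3.42), 'dy': (-0.44), 'dz': (-0.84), 'ax': (-0.04), 'ay': (-1.02), 'az': (-0.01)}
{'dx': (3.4), 'dy': (-0.43), 'dz': (-0.91), 'ax': (-0.04), 'ay': (-1.02), 'az': (-0.01)}
{'dx': (3.38), 'dy': (-0.44), 'dz': (-0.97), 'ax': (-0.04), 'ay': (-1.02), 'az': (-0.01)}
{'dx': (3.37), 'dy': (-0.43), 'dz': (-1.02), 'ax': (-0.04), 'ay': (-1.02), 'az': (-0.01)}
{'dx': (3.35), 'dy': (-0.43), 'dz': (-1.09), 'ax': (-0.04), 'ay': (-1.02), 'az': (-0.01)}
{'dx': (3.33), 'dy': (-0.43), 'dz': (-1.15), 'ax': (-0.04), 'ay': (-1.02), 'az': (-0.01)}
{'dx': (3.31), 'dy': (-0.43), 'dz': (-1.2), 'ax': (-0.04), 'ay': (-1.02), 'az': (-0.01)}
```

{"api": "jog_arm", "payload": {
  "rows": [
    {"hand":1,"dx":3.5,"dy":-0.5,"dz":-0.35,"ax":0,"ay":-1,"az":0},
    {"hand":1,"dx":3.5,"dy":-0.5,"dz":-0.4,"ax":0,"ay":-1,"az":0},
    {"hand":1,"dx":3.5,"dy":-0.5,"dz":-0.5,"ax":0,"ay":-1,"az":0},
    {"hand":1,"dx":3.5,"dy":-0.5,"dz":-0.55,"ax":0,"ay":-1,"az":0},
    {"hand":1,"dx":3.5,"dy":-0.5,"dz":-0.6,"ax":0,"ay":-1,"az":0}
  ]
}}

```text
time_s: 7.12
position: [0.602, 0.1715, 0.2033]
tool_rot: [[-0.025, -0.0, 1.0], [-1.0, -0.0, -0.025], [0.0, -1.0, -0.0]]
ft_force: [0.4, 0.2, -0.4]
grip_width: 0.0857
```

{"api": "jog_arm", "payload": {
  "rows": [
    {"hand":1,"dx":3.45,"dy":-0.4,"dz":-0.65,"ax":0,"ay":-1,"az":0},
    {"hand":1,"dx":3.45,"dy":-0.4,"dz":-0.7,"ax":0,"ay":-1,"az":0},
    {"hand":1,"dx":3.4,"dy":-0.4,"dz":-0.8,"ax":0,"ay":-1,"az":0},
    {"hand":1,"dx":3.4,"dy":-0.4,"dz":-0.85,"ax":0,"ay":-1,"az":0},
    {"hand":1,"dx":3.4,"dy":-0.4,"dz":-0.9,"ax":0,"ay":-1,"az":0}
  ]
}}

```text
time_s: 7.53
position: [0.5646, 0.0, 0.2234]
tool_rot: [[0.062, -0.0, 0.998], [-0.998, 0.0, 0.062], [-0.0, -1.0, -0.0]]
ft_force: [0.1, -0.6, 0.2]
grip_width: 0.085
```

{"api": "jog_arm", "payload": {
  "rows": [
    {"hand":1,"dx":3.4,"dy":-0.4,"dz":-0.95,"ax":0,"ay":-1,"az":0},
    {"hand":1,"dx":3.4,"dy":-0.4,"dz":-1,"ax":0,"ay":-1,"az":0},
    {"hand":1,"dx":3.3,"dy":-0.4,"dz":-1.1,"ax":0,"ay":-1,"az":0},
    {"hand":1,"dx":3.3,"dy":-0.4,"dz":-1.15,"ax":0,"ay":-1,"az":0},
    {"hand":1,"dx":3.0,"dy":-0.4,"dz":-1.2,"ax":0,"ay":-1,"az":0}
  ]
}}

```text
time_s: 7.95
position: [0.5265, -0.1688, 0.2434]
tool_rot: [[0.149, 0.0, 0.989], [-0.989, -0.0, 0.149], [0.0, -1.0, 0.0]]
ft_force: [-0.2, -0.3, 0.5]
grip_width: 0.0851
```

{"api": "jog_arm", "payload": {
  "rows": [
    {"hand":1,"dx":0,"dy":0,"dz":0,"ax":0,"ay":0,"az":0},
    {"hand":1,"dx":0,"dy":0,"dz":0,"ax":0,"ay":0,"az":0},
    {"hand":1,"dx":0,"dy":0,"dz":0,"ax":0,"ay":0,"az":0},
    {"hand":1,"dx":0,"dy":0,"dz":0,"ax":0,"ay":0,"az":0},
    {"hand":1,"dx":0,"dy":0,"dz":0,"ax":0,"ay":0,"az":0}
  ]
}}

```text
time_s: 8.37
position: [0.5274, -0.1658, 0.2432]
tool_rot: [[0.15, -0.0, 0.989], [-0.989, 0.0, 0.15], [-0.0, -1.0, -0.0]]
ft_force: [-0.7, 0.8, -0.3]
grip_width: 0.0856
```

```bash
python3 -c "
from plan import *
im=save('wrist','w7');s=status.observe();print(s['time_s'],s['position'],s['tool_rot'],s['qvel'])
print(proj(cam('wrist','w7'),[.5305,-.2145,.084]))
"
```

```text
8.4167 [ 0.52744283 -0.16596847  0.24322963] [[ 1.49681441e-01 -1.48752378e-04  9.88734264e-01]
 [-9.88734255e-01  1.77808062e-04  1.49681467e-01]
 [-1.98070397e-04 -9.99999973e-01 -1.20462005e-04]] [-0.27562457  0.01887773 -0.05367699 -0.05092517  0.06899503 -0.06971135]
[276.37071962 240.54008046]
```

View pics/w7_raw.png

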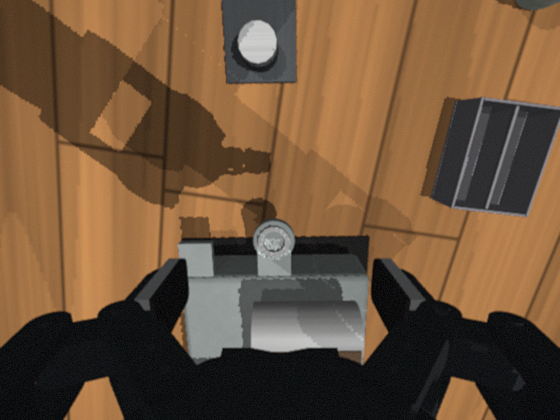

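```bash
python3 -c "
import cv2
im=cv2.imread('pics/w7_raw.png')
a=cv2.resize(im[205:305,170:380],(798,380),interpolation=2)
b=cv2.resize(im[0:100,200:320],(480,400),interpolation=2)
cv2.imwrite('pics/c7.png',a);cv2.imwrite('pics/c8.png',b)
g=cv2.cvtColor(im,cv2.COLOR_BGR2HSV)
import numpy as np
m=((g[...,1]<50)&(g[...,2]>140)).astype(np.uint8)
n,l,st,ce=cv2.connectedComponentsWithStats(m[0:100]); print([(s.tolist(),c.round(1).tolist()) for s,c in zip(st,ce) if s[4]>80])
"
```

```text
[([0, 0, 560, 100, 54716], [280.0, 49.7]), ([238, 20, 39, 43, 1283], [257.1, 41.3])]
```

View pics/c7.png

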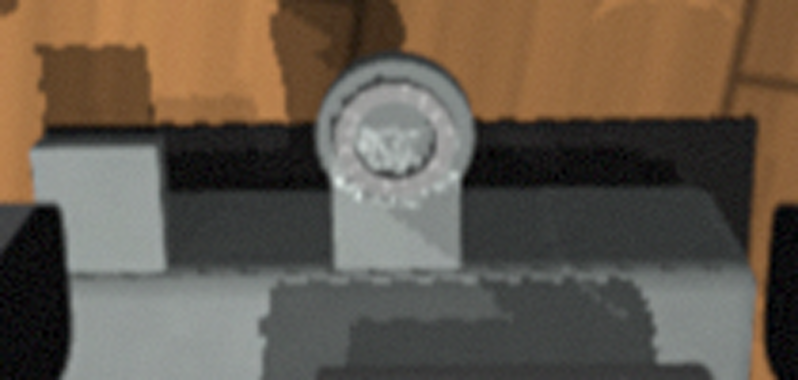

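View pics/c8.png

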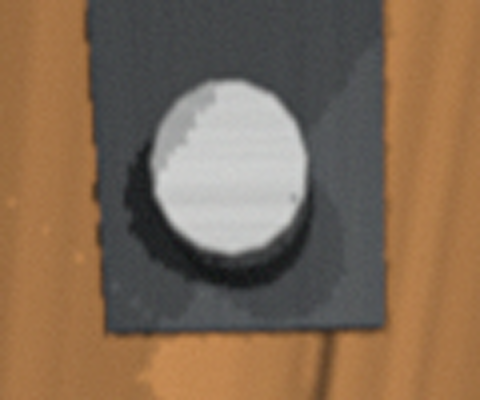

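```bash
python3 -c "
from plan import *
C=cam('wrist','w7')
pad=onz(C,(273.9,242.5),.084); print('pad',pad)
f=lambda x,y:(170+x/3.8-.4,205+y/3.8-.4)
a=onz(C,f(165,124),.004);b=onz(C,f(755,118),.004);print(a,b,np.degrees(np.arctan2(*(b-a)[1::-1])))
sx=np.array([np.cos(np.radians(-81)),np.sin(np.radians(-81)),0])
print('mat edge rel pad along sander x',(a-pad)@sx,(b-pad)@sx)
# face top edge/lug line
for p in ((68,272),(740,268)): print('face?',onz(C,f(*p),.09))
s=onz(C,(257.1,41.4),.058);print('saddle',s)
g=lambda x,y:(200+x/4-.4,y/4-.4)
a=onz(C,g(105,330),.008);b=onz(C,g(385,325),.008);print('base end',a,b,np.linalg.norm(b-a),np.degrees(np.arctan2(*(b-a)[1::-1])), (a+b)/2)
print('plain lug',onz(C,f(35,145),.08),onz(C,f(160,143),.08))
"
```

```text
pad [ 0.52825146 -0.21706606  0.084     ]
[ 0.45063767 -0.25331812  0.004     ] [ 0.65346395 -0.22050794  0.004     ] 9.188850799552375
mat edge rel pad along sander x 0.023664271770066393 0.022987053225104467
face? [ 0.44254584 -0.26638277  0.09      ]
face? [ 0.62849284 -0.2371043   0.09      ]
saddle [ 0.48349453 -0.02502644  0.058     ]
base end [ 0.44856659 -0.06087773  0.008     ] [ 0.52759861 -0.0476367   0.008     ] 0.08013354719845077 9.511004334499635 [ 0.4880826  -0.05425722  0.008     ]
plain lug [ 0.4281707  -0.23404995  0.08      ] [ 0.46281013 -0.22822303  0.08      ]
```

```bash
python3 -c "
from plan import *
rows([.4713,.049,.19],9.4,7)
"|sed 's/np.float64//g'
```

```text
{'dx': (-3.16), 'dy': (0.76), 'dz': (-0.33), 'ax': (0.0), 'ay': (-0.11), 'az': (-0.0)}
{'dx': (-3.15), 'dy': (0.76), 'dz': (-0.33), 'ax': (0.0), 'ay': (-0.11), 'az': (-0.0)}
{'dx': (-3.16), 'dy': (0.76), 'dz': (-0.32), 'ax': (0.0), 'ay': (-0.11), 'az': (-0.0)}
{'dx': (-3.16), 'dy': (0.76), 'dz': (-0.32), 'ax': (0.0), 'ay': (-0.11), 'az': (-0.0)}
{'dx': (-3.16), 'dy': (0.77), 'dz': (-0.31), 'ax': (0.0), 'ay': (-0.11), 'az': (-0.0)}
{'dx': (-3.16), 'dy': (0.76), 'dz': (-0.3), 'ax': (0.0), 'ay': (-0.11), 'az': (-0.0)}
{'dx': (-3.16), 'dy': (0.76), 'dz': (-0.3), 'ax': (0.0), 'ay': (-0.11), 'az': (-0.0)}
```

{"api": "jog_arm", "payload": {
  "rows": [
    {"hand":1,"dx":-3.2,"dy":0.7,"dz":-0.3,"ax":0,"ay":-0.4,"az":0},
    {"hand":1,"dx":-3.2,"dy":0.7,"dz":-0.3,"ax":0,"ay":-0.4,"az":0},
    {"hand":1,"dx":-3.2,"dy":0.8,"dz":-0.3,"ax":0,"ay":0,"az":0},
    {"hand":1,"dx":-3.2,"dy":0.8,"dz":-0.3,"ax":0,"ay":0,"az":0},
    {"hand":1,"dx":-3.2,"dy":0.8,"dz":-0.3,"ax":0,"ay":0,"az":0}
  ]
}}

```text
time_s: 8.83
position: [0.4865, -0.0094, 0.205]
tool_rot: [[0.163, 0.0, 0.987], [-0.987, -0.0, 0.163], [0.0, -1.0, 0.0]]
ft_force: [0.5, 0.7, -0.4]
grip_width: 0.0855
```

{"api": "jog_arm", "payload": {
  "rows": [
    {"hand":1,"dx":-3.1,"dy":0.8,"dz":-0.3,"ax":0,"ay":0,"az":0},
    {"hand":1,"dx":-3,"dy":0.7,"dz":-0.3,"ax":0,"ay":0,"az":0},
    {"hand":1,"dx":0,"dy":0,"dz":0,"ax":0,"ay":0,"az":0},
    {"hand":1,"dx":0,"dy":0,"dz":0,"ax":0,"ay":0,"az":0},
    {"hand":1,"dx":0,"dy":0,"dz":0,"ax":0,"ay":0,"az":0}
  ]
}}

```text
time_s: 9.25
position: [0.4717, 0.048, 0.1906]
tool_rot: [[0.163, 0.001, 0.987], [-0.987, -0.0, 0.163], [0.0, -1.0, 0.001]]
ft_force: [-0.5, 0.4, 0.7]
grip_width: 0.0854
```

```bash
python3 -c "
from plan import *
im=save('wrist','w8');s=status.observe();print(s['time_s'],s['position'],s['tool_rot'],s['qvel'])
print(proj(cam('wrist','w8'),[.4713,.049,.092]))
"
```

```text
9.3 [0.47184125 0.04747582 0.1906154 ] [[ 1.61916985e-01  8.41033819e-04  9.86804024e-01]
 [-9.86804279e-01 -3.20426062e-04  1.61917300e-01]
 [ 4.52375653e-04 -9.99999595e-01  7.78053350e-04]] [-0.87626361  0.1556568  -0.0899372  -0.0040204  -0.02721826  0.14473511]
[280.27652839 210.55225802]
```

View pics/w8_raw.png

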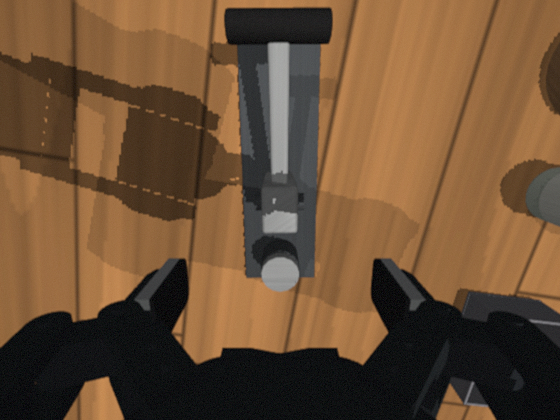

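{"api": "jog_arm", "payload": {
  "rows": [
    {"hand":1,"dx":-0.1,"dy":2.5,"dz":0,"ax":0,"ay":0,"az":0},
    {"hand":1,"dx":0,"dy":3.5,"dz":0,"ax":0,"ay":0,"az":0},
    {"hand":1,"dx":0,"dy":3.5,"dz":0,"ax":0,"ay":0,"az":0},
    {"hand":1,"dx":0,"dy":2.5,"dz":0,"ax":0,"ay":0,"az":0},
    {"hand":1,"dx":0,"dy":1.2,"dz":0,"ax":0,"ay":0,"az":0}
  ]
}}

```text
time_s: 9.72
position: [0.4704, 0.048, 0.0556]
tool_rot: [[0.16, -0.004, 0.987], [-0.987, 0.0, 0.16], [-0.001, -1.0, -0.004]]
ft_force: [0.0, -0.6, 1.0]
grip_width: 0.0851
```

{"api": "jog_arm", "payload": {
  "rows": [
    {"hand":0.8,"dx":0,"dy":0,"dz":0,"ax":0,"ay":0,"az":0},
    {"hand":0.6,"dx":0,"dy":0,"dz":0,"ax":0,"ay":0,"az":0},
    {"hand":0.5,"dx":0,"dy":0,"dz":0,"ax":0,"ay":0,"az":0},
    {"hand":0.45,"dx":0,"dy":0,"dz":0,"ax":0,"ay":0,"az":0},
    {"hand":0.42,"dx":0,"dy":0,"dz":0,"ax":0,"ay":0,"az":0}
  ],
  "newtons": 80
}}

```text
time_s: 10.13
position: [0.4718, 0.0486, 0.0593]
tool_rot: [[0.162, 0.002, 0.987], [-0.987, -0.0, 0.162], [0.001, -1.0, 0.002]]
ft_force: [-0.6, 1.0, 0.2]
grip_width: 0.0362
```

```bash
python3 -c "
from plan import *
im=save('wrist','w9');s=status.observe();print(s['time_s'],s['position'],s['grip_width'],s['ft_force'])
"
```

```text
10.1833 [0.47162461 0.04872566 0.05914456] 0.03587635115271974 [-0.5542794   0.27229919  0.80417048]
```

View pics/w9_raw.png

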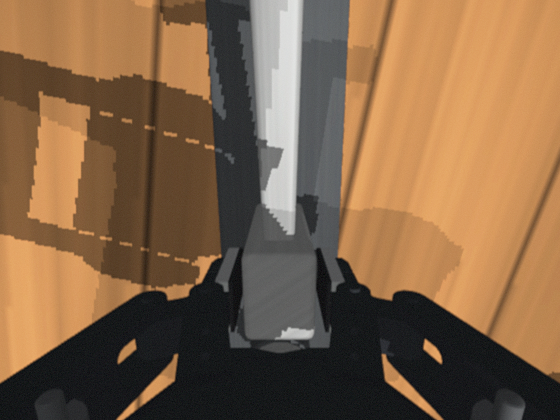

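Fingers straddle the block, which is centred at u≈280. Now grip.

{"api": "jog_arm", "payload": {
  "rows": [
    {"hand":0.3,"dx":0,"dy":0,"dz":0,"ax":0,"ay":0,"az":0},
    {"hand":0.1,"dx":0,"dy":0,"dz":0,"ax":0,"ay":0,"az":0},
    {"hand":0,"dx":0,"dy":0,"dz":0,"ax":0,"ay":0,"az":0},
    {"hand":0,"dx":0,"dy":0,"dz":0,"ax":0,"ay":0,"az":0},
    {"hand":0,"dx":0,"dy":0,"dz":0,"ax":0,"ay":0,"az":0}
  ],
  "newtons": 90
}}

```text
time_s: 10.6
position: [0.4715, 0.0488, 0.0593]
tool_rot: [[0.163, 0.002, 0.987], [-0.987, -0.001, 0.163], [0.001, -1.0, 0.001]]
ft_force: [-1.7, -0.4, 6.8]
grip_width: 0.0287
```

{"api": "jog_arm", "payload": {
  "rows": [
    {"hand":0,"dx":0,"dy":-0.2,"dz":0,"ax":0,"ay":0,"az":0},
    {"hand":0,"dx":0,"dy":-0.3,"dz":0,"ax":0,"ay":0,"az":0},
    {"hand":0,"dx":0,"dy":-0.3,"dz":0,"ax":0,"ay":0,"az":0},
    {"hand":0,"dx":0,"dy":0,"dz":0,"ax":0,"ay":0,"az":0},
    {"hand":0,"dx":0,"dy":0,"dz":0,"ax":0,"ay":0,"az":0}
  ]
}}

```text
time_s: 11.02
position: [0.4711, 0.0489, 0.0663]
tool_rot: [[0.162, -0.0, 0.987], [-0.987, -0.0, 0.162], [-0.0, -1.0, -0.0]]
ft_force: [0.4, 0.2, -7.5]
grip_width: 0.0291
```

```bash
python3 -c "
from plan import *
s=status.observe();print(s['time_s'],s['position'],s['tool_rot'],s['grip_width'],s['ft_force'],s['wrist_torque'])
p=s['position'];rows([p[0]+.0437,p[1]-.1852,p[2]],9.3,10)
"|sed 's/np.float64//g'
```

```text
11.0167 [0.47109977 0.04886355 0.06627469] [[ 1.62088805e-01 -2.24524392e-04  9.86776149e-01]
 [-9.86776175e-01 -1.73261130e-05  1.62088805e-01]
 [-1.92958953e-05 -9.99999975e-01 -2.24363689e-04]] 0.029063406867067963 [ 0.37232346  0.20418261 -7.45338445] [-0.10553457 -0.05320851  0.03093267]
{'dx': (1.9), 'dy': (-0.0), 'dz': (0.13), 'ax': (0.0), 'ay': (0.0), 'az': (-0.0)}
{'dx': (1.9), 'dy': (-0.0), 'dz': (0.13), 'ax': (0.0), 'ay': (0.0), 'az': (-0.0)}
{'dx': (1.9), 'dy': (-0.0), 'dz': (0.13), 'ax': (0.0), 'ay': (0.0), 'az': (-0.0)}
{'dx': (1.89), 'dy': (-0.0), 'dz': (0.13), 'ax': (0.0), 'ay': (0.0), 'az': (-0.0)}
{'dx': (1.9), 'dy': (-0.0), 'dz': (0.14), 'ax': (0.0), 'ay': (0.0), 'az': (-0.0)}
{'dx': (1.9), 'dy': (-0.0), 'dz': (0.13), 'ax': (0.0), 'ay': (0.0), 'az': (-0.0)}
{'dx': (1.9), 'dy': (-0.0), 'dz': (0.13), 'ax': (0.0), 'ay': (0.0), 'az': (-0.0)}
{'dx': (1.9), 'dy': (-0.0), 'dz': (0.13), 'ax': (0.0), 'ay': (0.0), 'az': (-0.0)}
{'dx': (1.9), 'dy': (-0.0), 'dz': (0.13), 'ax': (0.0), 'ay': (0.0), 'az': (-0.0)}
{'dx': (1.89), 'dy': (-0.0), 'dz': (0.13), 'ax': (0.0), 'ay': (0.0), 'az': (-0.0)}
```

{"api": "jog_arm", "payload": {
  "rows": [
    {"hand":0,"dx":1.9,"dy":0,"dz":0.1,"ax":0,"ay":0,"az":0},
    {"hand":0,"dx":2.1,"dy":0,"dz":0.1,"ax":0,"ay":0,"az":0},
    {"hand":0,"dx":2.5,"dy":0,"dz":0.2,"ax":0,"ay":0,"az":0},
    {"hand":0,"dx":2.5,"dy":0,"dz":0.2,"ax":0,"ay":0,"az":0},
    {"hand":0,"dx":2,"dy":0,"dz":0.15,"ax":0,"ay":0,"az":0}
  ]
}}

```text
time_s: 11.43
position: [0.4967, -0.0601, 0.0661]
tool_rot: [[0.162, -0.0, 0.987], [-0.987, -0.0, 0.162], [0.0, -1.0, -0.0]]
ft_force: [1.0, -0.1, -7.9]
grip_width: 0.0289
```

{"api": "jog_arm", "payload": {
  "rows": [
    {"hand":0,"dx":1,"dy":0,"dz":0.1,"ax":0,"ay":0,"az":0},
    {"hand":0,"dx":0,"dy":0.2,"dz":0,"ax":0,"ay":0,"az":0},
    {"hand":0,"dx":0,"dy":0.2,"dz":0,"ax":0,"ay":0,"az":0},
    {"hand":0,"dx":0,"dy":0,"dz":0,"ax":0,"ay":0,"az":0},
    {"hand":0,"dx":0,"dy":0,"dz":0,"ax":0,"ay":0,"az":0}
  ]
}}

```text
time_s: 11.85
position: [0.4985, -0.0671, 0.062]
tool_rot: [[0.163, -0.001, 0.987], [-0.987, 0.001, 0.163], [-0.001, -1.0, -0.001]]
ft_force: [-1.0, -0.1, -7.8]
grip_width: 0.0289
```

```bash
python3 -c "
from plan import *
im=save('wrist','w10');save('side','s10');save('top','t10');s=status.observe();print(s['time_s'],s['position'],s['grip_width'],s['ft_force'],s['wrist_torque'])
a=cv2.imread('pics/s10_raw.png')[90:270,230:400]
b=cv2.imread('pics/t10_raw.png')[190:270,280:420]
cv2.imwrite('pics/c10.png',cv2.hconcat([cv2.resize(a,(380,402)),cv2.resize(b,(420,240),interpolation=2)] if 0 else [cv2.resize(a,(400,424),interpolation=2),cv2.copyMakeBorder(cv2.resize(b,(400,229),interpolation=2),0,195,0,0,0)]))
"
```

```text
12.0 [ 0.49893908 -0.06753155  0.06240464] 0.028602212906917866 [ 0.12788976  0.18624542 -7.47990117] [-0.11248972 -0.09872407 -0.01035975]
```

View pics/c10.png

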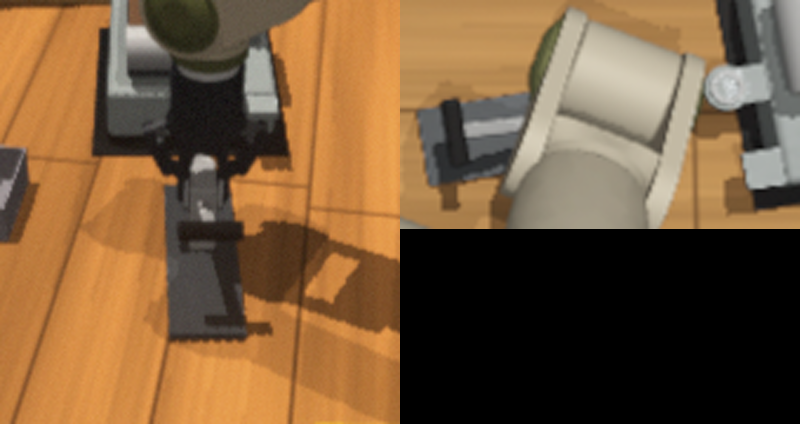

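View pics/w10_raw.png

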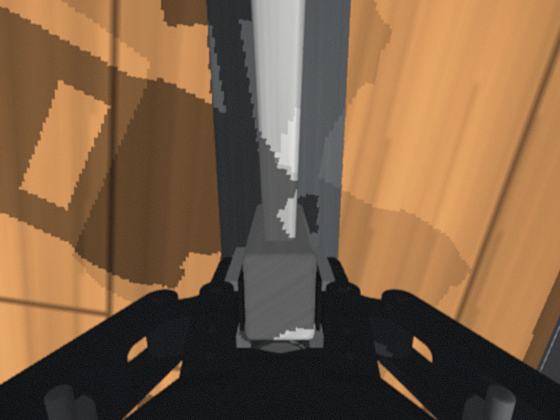

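{"api": "jog_arm", "payload": {
  "rows": [
    {"hand":0,"dx":1.2,"dy":-0.15,"dz":0.1,"ax":0,"ay":0,"az":0},
    {"hand":0,"dx":1.6,"dy":0,"dz":0.1,"ax":0,"ay":0,"az":0},
    {"hand":0,"dx":1.4,"dy":0,"dz":0.1,"ax":0,"ay":0,"az":0},
    {"hand":0,"dx":1,"dy":0,"dz":0.1,"ax":0,"ay":0,"az":0},
    {"hand":0,"dx":0.5,"dy":0,"dz":0.05,"ax":0,"ay":0,"az":0}
  ]
}}

```text
time_s: 12.42
position: [0.5132, -0.1254, 0.0639]
tool_rot: [[0.161, 0.001, 0.987], [-0.987, -0.001, 0.161], [0.001, -1.0, 0.001]]
ft_force: [-0.1, 0.1, -7.9]
grip_width: 0.0289
```

{"api": "jog_arm", "payload": {
  "rows": [
    {"hand":0,"dx":0.5,"dy":0,"dz":0,"ax":0,"ay":0,"az":0},
    {"hand":0,"dx":0.5,"dy":0,"dz":0,"ax":0,"ay":0,"az":0},
    {"hand":0,"dx":0.3,"dy":0,"dz":0,"ax":0,"ay":0,"az":0},
    {"hand":0,"dx":0,"dy":0,"dz":0,"ax":0,"ay":0,"az":0},
    {"hand":0,"dx":0,"dy":0,"dz":0,"ax":0,"ay":0,"az":0}
  ]
}}

```text
time_s: 12.83
position: [0.5147, -0.1363, 0.0638]
tool_rot: [[0.162, -0.0, 0.987], [-0.987, 0.0, 0.162], [-0.0, -1.0, -0.0]]
ft_force: [-0.8, 0.1, -7.7]
grip_width: 0.0291
```

```bash
python3 -c "
from plan import *
save('side','s11');save('top','t11');s=status.observe();print(s['time_s'],s['position'],s['grip_width'],s['ft_force'],s['wrist_torque'])
a=cv2.imread('pics/s11_raw.png')[70:250,230:400]
b=cv2.imread('pics/t11_raw.png')[190:270,340:480]
cv2.imwrite('pics/c11.png',cv2.hconcat([cv2.resize(a,(400,424),interpolation=2),cv2.copyMakeBorder(cv2.resize(b,(400,229),interpolation=2),0,195,0,0,0)]))
"
```

```text
12.9333 [ 0.51465972 -0.13612555  0.0637959 ] 0.02918339613170692 [ 0.66003747  0.45329723 -7.65961177] [-0.09674616 -0.01537829 -0.012545  ]
```

View pics/c11.png

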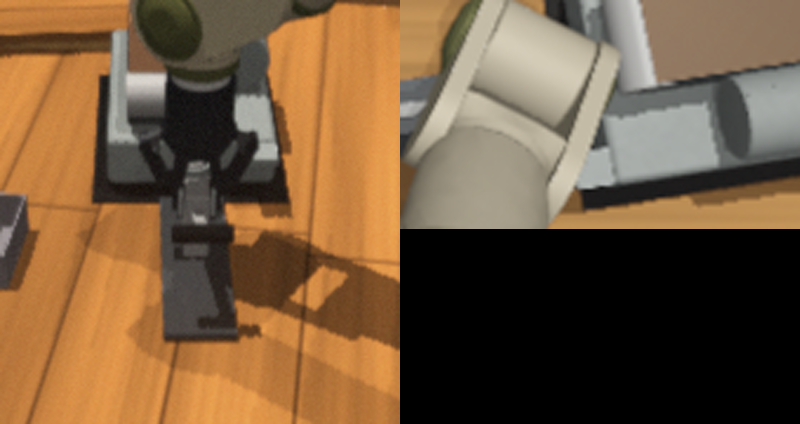

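{"api": "jog_arm", "payload": {
  "rows": [
    {"hand":0,"dx":0,"dy":0.2,"dz":0,"ax":0,"ay":0,"az":0},
    {"hand":0,"dx":0,"dy":0.1,"dz":0,"ax":0,"ay":0,"az":0},
    {"hand":0,"dx":0,"dy":0.1,"dz":0,"ax":0,"ay":0,"az":0},
    {"hand":0,"dx":0,"dy":0,"dz":0,"ax":0,"ay":0,"az":0},
    {"hand":0,"dx":0,"dy":0,"dz":0,"ax":0,"ay":0,"az":0}
  ]
}}

```text
time_s: 13.35
position: [0.5148, -0.1365, 0.0597]
tool_rot: [[0.162, -0.0, 0.987], [-0.987, 0.0, 0.162], [-0.0, -1.0, -0.0]]
ft_force: [0.5, 0.4, -7.8]
grip_width: 0.0287
```

{"api": "jog_arm", "payload": {
  "rows": [
    {"hand":0,"dx":0,"dy":0.1,"dz":0,"ax":0,"ay":0,"az":0},
    {"hand":0,"dx":0,"dy":0,"dz":0,"ax":0,"ay":0,"az":0},
    {"hand":0,"dx":0,"dy":0,"dz":0,"ax":0,"ay":0,"az":0},
    {"hand":0,"dx":0,"dy":0,"dz":0,"ax":0,"ay":0,"az":0},
    {"hand":0,"dx":0,"dy":0,"dz":0,"ax":0,"ay":0,"az":0}
  ]
}}

```text
time_s: 13.77
position: [0.5149, -0.1366, 0.0593]
tool_rot: [[0.162, 0.0, 0.987], [-0.987, -0.0, 0.162], [0.0, -1.0, 0.0]]
ft_force: [-3.3, 0.7, 1.8]
grip_width: 0.029
```

```bash
python3 -c "
from plan import *
s=status.observe();print(s['time_s'],s['position'],s['grip_width'],s['ft_force'],s['wrist_torque'])
"
```

```text
13.7667 [ 0.5148665  -0.13657466  0.05926918] 0.02902692114955699 [-3.3311347   0.67997176  1.83288402] [ 0.1333519   0.47030476 -0.03813948]
```

{"api": "jog_arm", "payload": {
  "rows": [
    {"hand":0.5,"dx":0,"dy":0,"dz":0,"ax":0,"ay":0,"az":0},
    {"hand":0.8,"dx":0,"dy":0,"dz":0,"ax":0,"ay":0,"az":0},
    {"hand":0.8,"dx":0,"dy":0,"dz":0,"ax":0,"ay":0,"az":0},
    {"hand":0.8,"dx":0,"dy":0,"dz":0,"ax":0,"ay":0,"az":0},
    {"hand":0.8,"dx":0,"dy":0,"dz":0,"ax":0,"ay":0,"az":0}
  ]
}}

```text
time_s: 14.18
position: [0.515, -0.1366, 0.0589]
tool_rot: [[0.162, 0.0, 0.987], [-0.987, -0.0, 0.162], [0.0, -1.0, 0.0]]
ft_force: [0.4, -0.1, 0.3]
grip_width: 0.0684
```

{"api": "jog_arm", "payload": {
  "rows": [
    {"hand":0.8,"dx":0,"dy":-1,"dz":0,"ax":0,"ay":0,"az":0},
    {"hand":0.8,"dx":0,"dy":-3,"dz":0,"ax":0,"ay":0,"az":0},
    {"hand":0.8,"dx":0,"dy":-3.5,"dz":0,"ax":0,"ay":0,"az":0},
    {"hand":0.8,"dx":0,"dy":-3.5,"dz":0,"ax":0,"ay":0,"az":0},
    {"hand":0.8,"dx":0,"dy":-3,"dz":0,"ax":0,"ay":0,"az":0}
  ]
}}

```text
time_s: 14.6
position: [0.5148, -0.1365, 0.202]
tool_rot: [[0.162, 0.002, 0.987], [-0.987, -0.001, 0.162], [0.001, -1.0, 0.002]]
ft_force: [0.9, 0.3, 0.7]
grip_width: 0.0684
```

{"api": "jog_arm", "payload": {
  "rows": [
    {"hand":0.5,"dx":-1,"dy":0,"dz":0,"ax":0,"ay":0,"az":0},
    {"hand":0.2,"dx":-1,"dy":0,"dz":0,"ax":0,"ay":0,"az":0},
    {"hand":0,"dx":0,"dy":0,"dz":0,"ax":0,"ay":0,"az":0},
    {"hand":0,"dx":0,"dy":0,"dz":0,"ax":0,"ay":0,"az":0},
    {"hand":0,"dx":0,"dy":0,"dz":0,"ax":0,"ay":0,"az":0}
  ]
}}

```text
time_s: 15.02
position: [0.5113, -0.1166, 0.1979]
tool_rot: [[0.162, -0.002, 0.987], [-0.987, 0.001, 0.162], [-0.001, -1.0, -0.002]]
ft_force: [-0.4, 0.4, -0.5]
grip_width: 0.0075
```

```bash
python3 -c "
from plan import *
im=save('wrist','w12');s=status.observe();print(s['time_s'],s['position'],s['tool_rot'],s['qvel'],s['grip_width'])
C=cam('wrist','w12');print(proj(C,[.5283,-.2171,.084]),proj(C,[.5272,-.2102,.058]),proj(C,[.5148,-.1366,.092]),proj(C,[.4944,-.0122,.121]))
"
```

```text
15.0667 [ 0.51134127 -0.11684604  0.19792134] [[ 1.62001671e-01 -1.72453614e-03  9.86788977e-01]
 [-9.86789974e-01  7.33344741e-04  1.62003117e-01]
 [-1.00303674e-03 -9.99998244e-01 -1.58295190e-03]] [-0.23050215 -0.02191178 -0.29822177 -0.02174083  0.02368192  0.06777299] 0.0007556598502081094
[281.28055289 310.27306905] [281.21551905 289.62262687] [281.09109473 232.41399768] [281.44842317  66.29354308]
```

View pics/w12_raw.png

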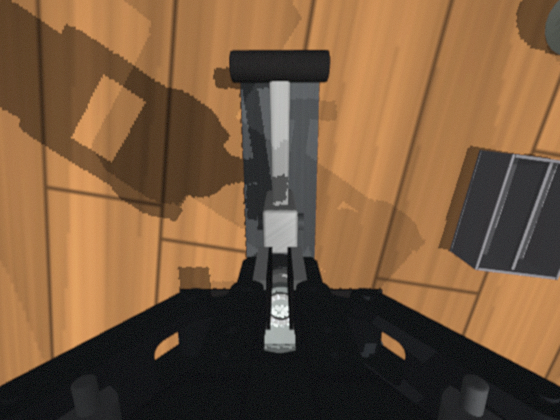

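{"api": "jog_arm", "payload": {
  "rows": [
    {"hand":0,"dx":-2,"dy":0.8,"dz":0,"ax":0,"ay":0,"az":0},
    {"hand":0,"dx":-2.5,"dy":0.8,"dz":0,"ax":0,"ay":0,"az":0},
    {"hand":0,"dx":-2.5,"dy":0.8,"dz":0,"ax":0,"ay":0,"az":0},
    {"hand":0,"dx":-2,"dy":0.8,"dz":0,"ax":0,"ay":0,"az":0},
    {"hand":0,"dx":-1.3,"dy":0.6,"dz":0,"ax":0,"ay":0,"az":0}
  ],
  "newtons": 40
}}

```text
time_s: 15.48
position: [0.4942, -0.0137, 0.1597]
tool_rot: [[0.163, -0.002, 0.987], [-0.987, 0.001, 0.163], [-0.001, -1.0, -0.002]]
ft_force: [0.5, 0.7, -0.2]
grip_width: -0.0001
```

```bash
python3 -c "
from plan import *
save('top','t13');save('side','s13');im=save('wrist','w13');s=status.observe();print(s['time_s'],s['position'],s['ft_force'],s['qvel'])
p=(np.array(s['position'])-[.5149,-.1366,0]);print('jx',p@[.162,-.987,0],'jy',p@[.987,.162,0])
a=cv2.imread('pics/s13_raw.png')[70:250,230:400]
b=cv2.imread('pics/t13_raw.png')[190:270,320:460]
cv2.imwrite('pics/c13.png',cv2.hconcat([cv2.resize(a,(400,424),interpolation=2),cv2.copyMakeBorder(cv2.resize(b,(400,229),interpolation=2),0,195,0,0,0)]))
"
```

```text
15.6333 [ 0.49486058 -0.01505083  0.16042085] [ 0.51192018 -0.68538716  0.69011539] [-1.5929174  -0.24952837 -1.68039934 -0.1687745   0.24146718 -0.45007077]
jx -0.12321541349220747 jy -8.794629665636316e-05
```

View pics/c13.png

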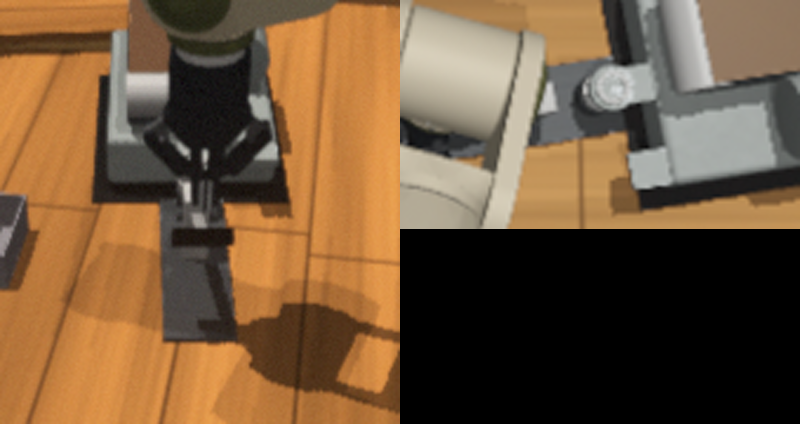

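View pics/w13_raw.png

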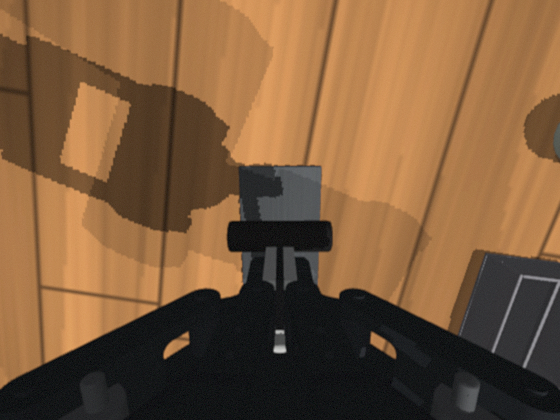

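{"api": "jog_arm", "payload": {
  "rows": [
    {"hand":0,"dx":0,"dy":1.5,"dz":0,"ax":0,"ay":0,"az":0},
    {"hand":0,"dx":0,"dy":1.0,"dz":0,"ax":0,"ay":0,"az":0},
    {"hand":0,"dx":0,"dy":0.5,"dz":0,"ax":0,"ay":0,"az":0},
    {"hand":0,"dx":-0.2,"dy":0.5,"dz":0,"ax":0,"ay":0,"az":0},
    {"hand":0,"dx":-0.2,"dy":0.5,"dz":0,"ax":0,"ay":0,"az":0}
  ]
}}

```text
time_s: 16.05
position: [0.4944, -0.0118, 0.121]
tool_rot: [[0.161, 0.0, 0.987], [-0.987, -0.0, 0.161], [0.0, -1.0, 0.0]]
ft_force: [-2.7, 1.5, 3.4]
grip_width: 0.0003
```

```bash
python3 -c "
from plan import *
im=save('wrist','w14');s=status.observe();print(s['time_s'],s['position'],s['ft_force'],s['wrist_torque'])
p=(np.array(s['position'])-[.5149,-.1366,0]);print('jx',p@[.162,-.987,0],'jy',p@[.987,.162,0])
"
```

```text
16.1 [ 0.49420384 -0.01134325  0.12015894] [ 1.56998818 -0.58713663  1.59492219] [-0.13565333 -0.11950111 -0.01930845]
jx -0.12698119033620048 jy -0.00013551805049054192
```

View pics/w14_raw.png

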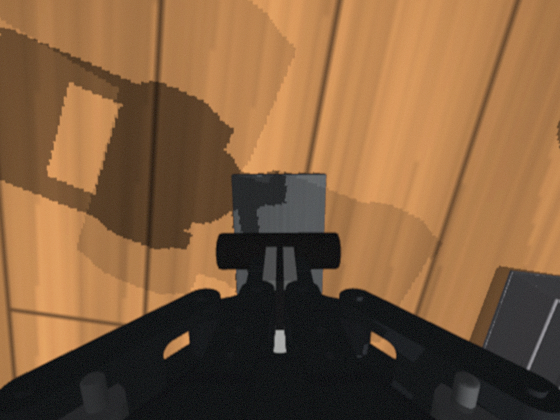

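{"api": "jog_arm", "payload": {
  "rows": [
    {"hand":0,"dx":-0.5,"dy":0.9,"dz":0,"ax":0,"ay":0,"az":0},
    {"hand":0,"dx":-0.35,"dy":1,"dz":0,"ax":0,"ay":0,"az":0},
    {"hand":0,"dx":-0.3,"dy":1,"dz":0,"ax":0,"ay":0,"az":0},
    {"hand":0,"dx":-0.15,"dy":1,"dz":0,"ax":0,"ay":0,"az":0},
    {"hand":0,"dx":-0.15,"dy":1.0,"dz":0,"ax":0,"ay":0,"az":0}
  ]
}}

```text
time_s: 16.52
position: [0.4931, 0.0026, 0.0727]
tool_rot: [[0.162, 0.003, 0.987], [-0.987, -0.002, 0.162], [0.002, -1.0, 0.003]]
ft_force: [-1.9, -3.0, 10.0]
grip_width: 0.0004
```

{"api": "jog_arm", "payload": {
  "rows": [
    {"hand":0,"dx":0,"dy":0.7,"dz":0,"ax":0,"ay":0,"az":0},
    {"hand":0,"dx":0,"dy":0.6,"dz":0,"ax":0,"ay":0,"az":0},
    {"hand":0,"dx":0,"dy":0.5,"dz":0,"ax":0,"ay":0,"az":0},
    {"hand":0,"dx":0,"dy":0.3,"dz":0,"ax":0,"ay":0,"az":0},
    {"hand":0,"dx":0,"dy":0,"dz":0,"ax":0,"ay":0,"az":0}
  ]
}}

```text
time_s: 16.93
position: [0.493, 0.0027, 0.0516]
tool_rot: [[0.162, 0.003, 0.987], [-0.987, -0.001, 0.162], [0.001, -1.0, 0.003]]
ft_force: [-1.1, 1.0, 11.7]
grip_width: 0.0002
```

```bash
python3 -c "
from plan import *
save('side','s15');save('top','t15');s=status.observe();print(s['time_s'],s['position'],s['ft_force'],s['wrist_torque'])
p=(np.array(s['position'])-[.5149,-.1366,0]);print('jx',p@[.162,-.987,0],'jy',p@[.987,.162,0])
a=cv2.imread('pics/s15_raw.png')[70:250,230:400]
b=cv2.imread('pics/t15_raw.png')[190:270,320:460]
cv2.imwrite('pics/c15.png',cv2.hconcat([cv2.resize(a,(400,424),interpolation=2),cv2.copyMakeBorder(cv2.resize(b,(400,229),interpolation=2),0,195,0,0,0)]))
"
```

```text
17.0333 [0.49297477 0.00276964 0.05194896] [-1.19735955 -0.38447799 10.51586847] [ 0.10620436  0.28210622 -0.05950221]
jx -0.14110972339303215 jy 0.000937674872602709
```

View pics/c15.png

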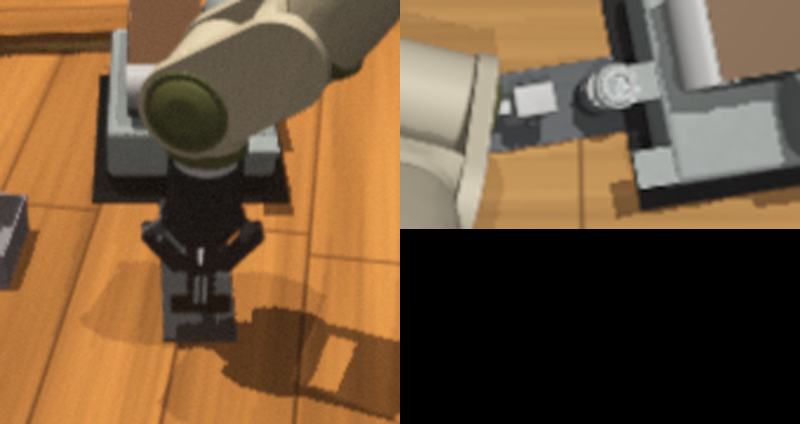

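{"api": "jog_arm", "payload": {
  "rows": [
    {"hand":0,"dx":0,"dy":0.2,"dz":0,"ax":0,"ay":0,"az":0},
    {"hand":0,"dx":0,"dy":0.1,"dz":0,"ax":0,"ay":0,"az":0},
    {"hand":0,"dx":0,"dy":0.1,"dz":0,"ax":0,"ay":0,"az":0},
    {"hand":0,"dx":0,"dy":0,"dz":0,"ax":0,"ay":0,"az":0},
    {"hand":0,"dx":0,"dy":0,"dz":0,"ax":0,"ay":0,"az":0}
  ]
}}

```text
time_s: 17.45
position: [0.4931, 0.0026, 0.0485]
tool_rot: [[0.162, 0.004, 0.987], [-0.987, -0.001, 0.162], [0.002, -1.0, 0.003]]
ft_force: [-3.5, -0.1, 15.8]
grip_width: -0.0003
```

```bash
python3 -c "
from plan import *
save('wrist','w16');s=status.observe();print(s['time_s'],s['position'],s['ft_force'],s['wrist_torque'])
im=cv2.imread('pics/t15_raw.png');i0=cv2.imread('pics/t13_raw.png')
f=lambda a:cv2.resize(a[200:240,375:415],(400,400),interpolation=0)
f=lambda a:cv2.resize(a[200:240,360:420],(400,267),interpolation=0)
cv2.imwrite('pics/c16.png',cv2.hconcat([f(i0),f(im)]))
"
```

```text
17.5 [0.4930889 0.0025587 0.0485332] [-3.33377499 -0.56814701 16.20102303] [-0.11501034  0.61606253 -0.03673184]
```

View pics/c16.png

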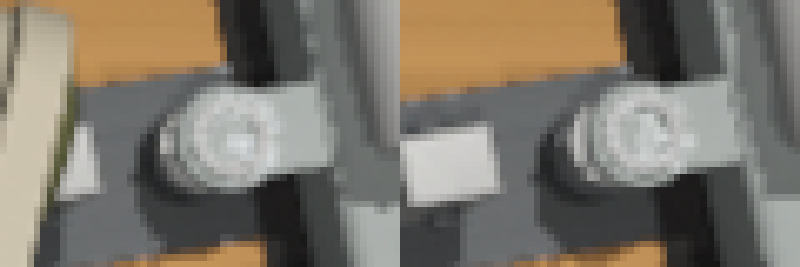

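View pics/w16_raw.png

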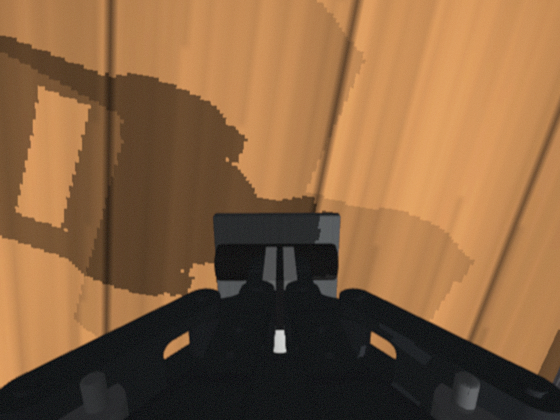

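{"api": "jog_arm", "payload": {
  "rows": [
    {"hand":0,"dx":0,"dy":-0.8,"dz":0,"ax":0,"ay":0,"az":0},
    {"hand":0,"dx":0,"dy":-1,"dz":0,"ax":0,"ay":0,"az":0},
    {"hand":0,"dx":0.15,"dy":-1.2,"dz":0,"ax":0,"ay":0,"az":0},
    {"hand":0,"dx":0.2,"dy":-1.2,"dz":0,"ax":0,"ay":0,"az":0},
    {"hand":0,"dx":0.4,"dy":-1.2,"dz":0,"ax":0,"ay":0,"az":0}
  ]
}}

```text
time_s: 17.92
position: [0.4939, -0.0041, 0.1024]
tool_rot: [[0.162, 0.003, 0.987], [-0.987, 0.0, 0.162], [0.0, -1.0, 0.003]]
ft_force: [0.7, 2.1, 3.2]
grip_width: 0.0001
```

{"api": "jog_arm", "payload": {
  "rows": [
    {"hand":0,"dx":0.4,"dy":-1.2,"dz":0,"ax":0,"ay":0,"az":0},
    {"hand":0,"dx":0.6,"dy":-1.2,"dz":0,"ax":0,"ay":0,"az":0},
    {"hand":0,"dx":0,"dy":-1.2,"dz":0,"ax":0,"ay":0,"az":0},
    {"hand":0,"dx":0,"dy":-2,"dz":0,"ax":0,"ay":0,"az":0},
    {"hand":0,"dx":0,"dy":-1,"dz":0,"ax":0,"ay":0,"az":0}
  ]
}}

```text
time_s: 18.33
position: [0.4956, -0.0146, 0.1689]
tool_rot: [[0.162, 0.003, 0.987], [-0.987, -0.001, 0.162], [0.002, -1.0, 0.003]]
ft_force: [0.0, -0.4, 0.7]
grip_width: 0.0002
```

```bash
python3 -c "
from plan import *
save('wrist','w17');save('top','t17');s=status.observe();print(s['time_s'],s['position'],s['ft_force'],s['wrist_torque'])
p=(np.array(s['position'])-[.5149,-.1366,0]);print('jx',p@[.162,-.987,0],'jy',p@[.987,.162,0])
C=cam('wrist','w17');print(proj(C,[.4944,-.0122,.121]))
im=cv2.imread('pics/t17_raw.png');i0=cv2.imread('pics/t13_raw.png')
f=lambda a:cv2.resize(a[200:240,360:420],(400,267),interpolation=0)
cv2.imwrite('pics/c17.png',cv2.hconcat([f(i0),f(im)]))
"
```

```text
18.4333 [ 0.49576914 -0.01461401  0.16854995] [ 0.54227465 -0.51581918  0.13197488] [ 0.00538226 -0.01036804 -0.02992625]
jx -0.12349937489203003 jy 0.0008795714934233044
[279.53319709 229.2175463 ]
```

View pics/c17.png

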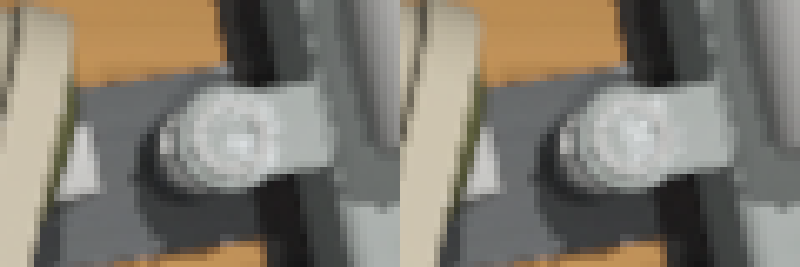

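View pics/w17_raw.png

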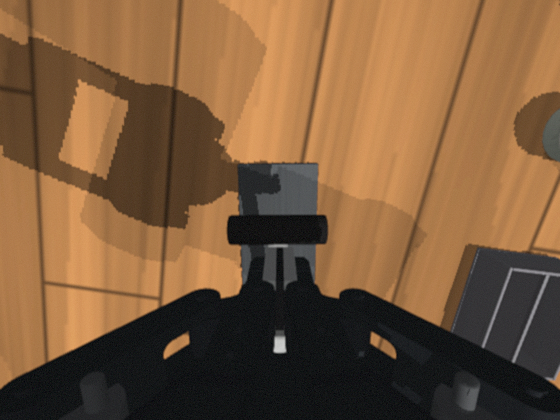

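{"api": "jog_arm", "payload": {
  "rows": [
    {"hand":0,"dx":0,"dy":2.0,"dz":0,"ax":0,"ay":0,"az":0},
    {"hand":0,"dx":0,"dy":1.3,"dz":0,"ax":0,"ay":0,"az":0},
    {"hand":0,"dx":0,"dy":0.5,"dz":0,"ax":0,"ay":0,"az":0},
    {"hand":0,"dx":-0.2,"dy":0.5,"dz":0,"ax":0,"ay":0,"az":0},
    {"hand":0,"dx":-0.2,"dy":0.5,"dz":0,"ax":0,"ay":0,"az":0}
  ]
}}

```text
time_s: 18.85
position: [0.4938, -0.0101, 0.1185]
tool_rot: [[0.162, -0.001, 0.987], [-0.987, 0.0, 0.162], [-0.0, -1.0, -0.001]]
ft_force: [-2.8, 0.9, 5.0]
grip_width: -0.0001
```

{"api": "jog_arm", "payload": {
  "rows": [
    {"hand":0,"dx":-0.5,"dy":0.9,"dz":0,"ax":0,"ay":0,"az":0},
    {"hand":0,"dx":-0.35,"dy":1,"dz":0,"ax":0,"ay":0,"az":0},
    {"hand":0,"dx":-0.3,"dy":1,"dz":0,"ax":0,"ay":0,"az":0},
    {"hand":0,"dx":-0.15,"dy":1,"dz":0,"ax":0,"ay":0,"az":0},
    {"hand":0,"dx":-0.1,"dy":1.0,"dz":0,"ax":0,"ay":0,"az":0}
  ]
}}

```text
time_s: 19.27
position: [0.4925, 0.0033, 0.0704]
tool_rot: [[0.162, 0.003, 0.987], [-0.987, -0.002, 0.162], [0.002, -1.0, 0.002]]
ft_force: [-1.7, -2.4, 11.3]
grip_width: -0.0002
```

{"api": "jog_arm", "payload": {
  "rows": [
    {"hand":0,"dx":0,"dy":0.7,"dz":0,"ax":0,"ay":0,"az":0},
    {"hand":0,"dx":0,"dy":0.6,"dz":0,"ax":0,"ay":0,"az":0},
    {"hand":0,"dx":0,"dy":0.5,"dz":0,"ax":0,"ay":0,"az":0},
    {"hand":0,"dx":0,"dy":0.3,"dz":0,"ax":0,"ay":0,"az":0},
    {"hand":0,"dx":0,"dy":0.2,"dz":0,"ax":0,"ay":0,"az":0}
  ]
}}

```text
time_s: 19.68
position: [0.4927, 0.0032, 0.0479]
tool_rot: [[0.162, 0.003, 0.987], [-0.987, -0.002, 0.162], [0.002, -1.0, 0.002]]
ft_force: [-6.5, -0.7, 26.2]
grip_width: -0.0
```

{"api": "jog_arm", "payload": {
  "rows": [
    {"hand":0,"dx":0,"dy":0.1,"dz":0,"ax":0,"ay":0,"az":0},
    {"hand":0,"dx":0,"dy":0.1,"dz":0,"ax":0,"ay":0,"az":0},
    {"hand":0,"dx":0,"dy":0,"dz":0,"ax":0,"ay":0,"az":0},
    {"hand":0,"dx":0,"dy":0,"dz":0,"ax":0,"ay":0,"az":0},
    {"hand":0,"dx":0,"dy":0,"dz":0,"ax":0,"ay":0,"az":0}
  ]
}}

```text
time_s: 20.1
position: [0.4927, 0.0031, 0.0475]
tool_rot: [[0.163, 0.004, 0.987], [-0.987, -0.002, 0.163], [0.003, -1.0, 0.004]]
ft_force: [-8.1, 0.0, 30.6]
grip_width: -0.0002
```

```bash
python3 -c "
from plan import *
save('wrist','w18');save('top','t18');save('side','s18');s=status.observe();print(s['time_s'],s['position'],s['ft_force'],s['wrist_torque'])
p=(np.array(s['position'])-[.5149,-.1366,0]);print('jx',p@[.162,-.987,0],'jy',p@[.987,.162,0])
im=cv2.imread('pics/t18_raw.png');i0=cv2.imread('pics/t15_raw.png');i1=cv2.imread('pics/t17_raw.png')
f=lambda a:cv2.resize(a[200:240,360:420],(400,267),interpolation=0)
cv2.imwrite('pics/c18.png',cv2.vconcat([cv2.hconcat([f(i1),f(im)]),cv2.hconcat([f(i0),cv2.resize(cv2.imread('pics/s18_raw.png')[160:300,250:400],(400,267))])]))
"
```

```text
20.25 [0.49274645 0.00311806 0.04748576] [-8.97594378  0.06333432 31.2960115 ] [-0.21737666  1.4385928  -0.05805614]
jx -0.14149059686993024 jy 0.0007687748865305232
```

View pics/c18.png

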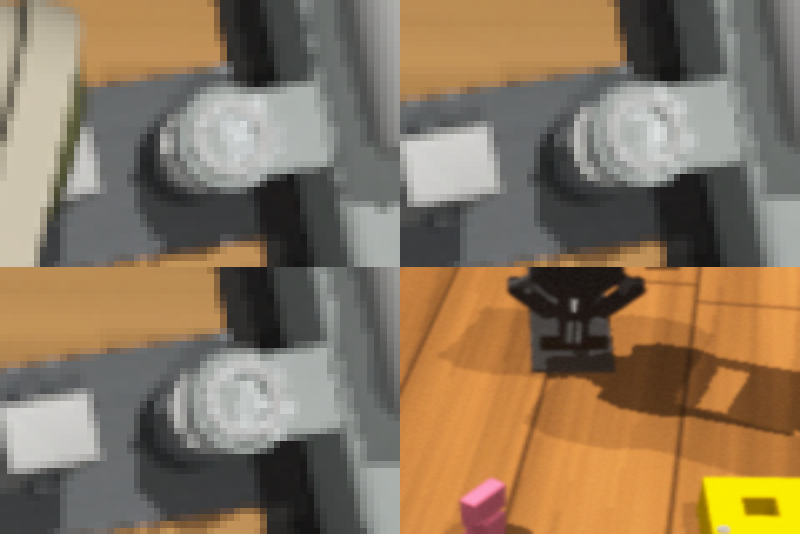

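View pics/t18_raw.png

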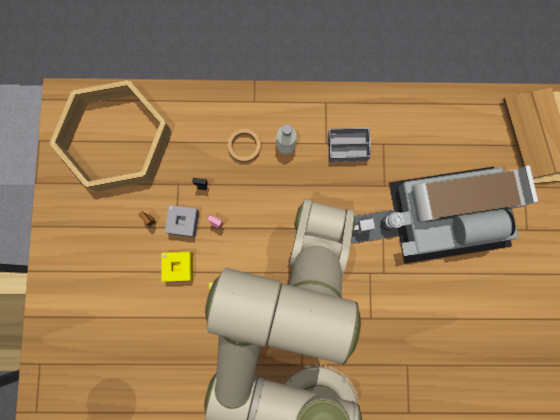

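{"api": "jog_arm", "payload": {
  "rows": [
    {"hand":0,"dx":0,"dy":-0.1,"dz":0,"ax":0,"ay":0,"az":0},
    {"hand":0,"dx":0,"dy":0,"dz":0,"ax":0,"ay":0,"az":0},
    {"hand":0,"dx":0,"dy":0,"dz":0,"ax":0,"ay":0,"az":0},
    {"hand":0,"dx":0,"dy":0,"dz":0,"ax":0,"ay":0,"az":0},
    {"hand":0,"dx":0,"dy":0,"dz":0,"ax":0,"ay":0,"az":0}
  ]
}}

```text
time_s: 20.67
position: [0.4927, 0.0031, 0.048]
tool_rot: [[0.163, 0.004, 0.987], [-0.987, -0.002, 0.163], [0.002, -1.0, 0.003]]
ft_force: [-6.4, -0.6, 24.8]
grip_width: 0.0001
```

```bash
python3 -c "
from plan import *
s=status.observe();print(s['time_s'],s['position'],s['ft_force'],s['wrist_torque'],s['qvel'])
T=cam('top')
f=lambda n:[cv2.imread('pics/%s_raw.png'%n)]
im=cv2.cvtColor(cv2.imread('pics/t18_raw.png'),cv2.COLOR_BGR2HSV)
m=((im[...,1]<50)&(im[...,2]>185)).astype(np.uint8)[215:240,355:378]
n,l,st,ce=cv2.connectedComponentsWithStats(m);i=1+np.argmax(st[1:,4]);c=ce[i]+[355,215];b=onz(T,c,.092);sad=b+.075*np.array([.162,-.987,0]);print('block',c,b,'saddle',sad)
ring=(394.75+.9,220.2);print('pad raised',onz(T,ring,.0955))
"
```

```text
20.6667 [0.49267625 0.00314072 0.04795531] [-6.41615883 -0.56331854 24.82213355] [-0.26202677  1.12249068 -0.05326666] [ 0.15361797  0.02205346  0.01820189 -0.03644387 -0.02973192  0.03340059]
block [366.96428571 224.17857143] [ 0.51694584 -0.13631135  0.092     ] saddle [ 0.52909584 -0.21033635  0.092     ]
pad raised [ 0.52840763 -0.21687134  0.0955    ]
```

```bash
python3 -c "
from rig import job,status
print(job.close_job()); print(status.observe()['ft_force'])"
```

```text
the job is handed in; nothing more can be done
None
the job is handed in; nothing more can be done
```

I handed the job in at about 20.7 s of the 72 s allowed, with the handle held down and the sander raised. No verdict was reported.

- **Key:** I pulled it out and stood it on the bench, let go, about 12 cm from the isolator box. A wrist picture showed it upright and the hole empty.
- **Jack:** I carried it in level and set it down flat under the ringed lug. I left the saddle about 7 mm short on purpose, because the sander's mat looked as if it reached under where the base plate would end.
- **Strokes:** The trial stroke reached the hard stop at about 16 N. The handle then came fully up, and pictures showed the jack had not moved. The second stroke reached the stop at about 31 N; I eased it to about 25 N, and the fingers were still pressing on the bar at hand-in.

**Last checks:** The top view put the saddle about 7 mm from the lift point, inside the 15 mm limit. A rougher reading from the saddle's edge during the first stroke gave about 10 mm, so the two disagree by a few millimetres. I saw no bystander moved in the last top picture, though the arm covered part of that view. I did not measure the lift height or the saddle load directly. I inferred them from the hard stop, the pressing force and the lug's shift in the pictures.

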